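# Hook a sample tray out of a deep bench shelf

### The job

Take the hook tool from its cradle, hook its blade over the front lip of the open sample tray deep in the shelf, and drag the tray gently forward until it stands square against the spring fence at the shelf's front and has pressed it fully in; 18 N on the tray is too much. Touch the tray only with the hook, leave its neighbour and the other things where they stand, and put the hook back in its cradle with the tray still resting against the fence.

Things in the scene. Friction and masses are not known exactly. Their poses are not given: they have to be found in the camera images.
- shelf: Fixed two-bay bench shelf 320 deep x 390 wide x 166 mm high. Origin: middle of its front edge at bench level; x points into the shelf (the tray is dragged along -x), y left, z up. Floor top at z = 20 mm. Bays 180 mm wide, centred at y = +95 and -95 mm, between 10 mm panels. Panels and wire top (its underside at z = 160 mm) begin 75 mm behind the front edge.
- fence_rail: Adjustable fence across both bays; origin and axes as the shelf's. A bar 362 mm wide, its top 55 mm above the bench, on a clamped carriage. Its rear face stands at x = 24 to 69 mm: the setting differs each time and is not in this pose, find it by sight or feel. The bar springs back up to 6 mm towards -x (1 N at first touch, 6 N fully in), then is rigid; it squares the tray.
- tray: Loose open white tray 170 (x) x 140 (y) x 50 mm high, walls and floor 5 mm, 0.48 to 0.8 kg, in either bay, a little askew, its front 90 to 120 mm behind the shelf's front edge. Origin: centre of its underside; -x is its front. Behind the front wall it is clear for 56 mm, then a fixed block of capped tubes reaches 68 mm above the underside. Dragging takes 2 to 6 N.
- tray_lip (a point): middle of the top edge of the tray's 5 mm front wall, 50 mm above its underside: the lip to hook over
- hook_tool: Loose steel hook, 160 g. Origin: centre of its black handle, the place to grip; x runs along the bar to the blade, z up. Handle 90 long (x) x 20 wide (y) x 24 mm high. A 10 x 10 mm bar runs on the same axis from x = -80 to +163 mm; at x = 160 mm a flat blade 6 thick (x) x 18 wide (y) goes down to z = -35 mm. It lies level in the cradle.
- hook_tip (a point): middle of the blade's lower end: 160 mm ahead of and 35 mm below the handle's centre
- cradle: Fixed rest for the hook. Origin: centre of its foot at bench level; x along the hook, blade end at +x. Foot 180 x 80 x 10 mm; two slotted posts 8 mm thick at x = +64 and -64 mm, 93 mm high; slots 16 mm wide, flared at the top, slot floors at z = 58 mm. The bar lies in both slots, the handle between the posts (15 mm play each way along x), its centre at z = 63 mm.
- lidded_box: closed white box with grey lid, 140 x 140 x 60 mm, in the other bay of the shelf; origin: centre of its underside. Leave alone.
- tube_rack: white block of capped tubes on the bench, 50 x 140 x 98 mm; leave alone
- reagent_bottle: amber bottle, diameter 64, height 150 mm, on the bench; leave alone
- beaker: glass beaker, diameter 72, height 90 mm, on the bench; leave alone

How it is judged:
By the outcome, as a careful person would: the job done as asked, in the order asked, and still so for the second after the job is handed in, with the robot touching nothing.
It also fails if it takes over 72 s, if anything falls off the work surface, if the arm or the gripper's body presses on something with over 40 N, if the wrist force passes 120 N, or if a joint passes its speed limit or range.

### The arm

A 6-joint arm with a two-finger parallel gripper is mounted at the origin on the work surface. World frame = base frame: x ahead of the robot, y to its left, z up, the work surface at z = 0. Lengths are in m, angles in rad, forces in N, time in s.
With the tool pointing down it reaches from about 0.35 to 0.775 m from the base axis. Payload 7.3 kg.
Tool frame: the origin (TCP) lies at the very end of the fingers, on their centre line; the grasp point (between the pads) lies 19 mm behind it; x points along the fingers, y is the direction in which the jaws open and shut, and the axes are right-handed (so a half turn about x gives the same grasp; the last joint's range is limited). The gripper opens to 92 mm and grips with 3 to 60 N. Pads are 19 mm wide; open, the fingers measure 130 mm over their backs; the gripper's body (75 mm by 190 mm) begins 47 mm behind the grasp point.
Start: joints at [1.05, 0.342, 1.524, -0, 1.275, -0.146], TCP at [0.192, 0.489, 0.227] pointing down, gripper open.
Joint ranges: [-2.53, 2.53], [-0.77, 2.02], [0.04, 2.7], [-1, 4.14], [0.28, 2.66], [-3.11, 3.11]. Speed limits (rad/s): [2.57, 2.57, 3.14, 3.14, 3.14, 3.14].

### API

Orientations are given as [roll, pitch, yaw] about the fixed x, y, z axes, in that order (R = Rz(yaw) Ry(pitch) Rx(roll)).
In Python, from cell import robot gives the robot as it stands.
- The arm moves only by the tool play_rows, never from a script. Its argument "moves" is a list that holds one entry, the list of rows, each a list of 5 numbers: the shift along the tool's x, y, z in m, then the turn about the tool's x in degrees, then the opening, from -1 (shut) to 1 (fully open), so that 0 is half open. A call has exactly 10 rows; each row shifts and turns the pose as measured when the row begins, along the tool's axes as they then stand; what a row does not reach is not made up. A row lasts 1/10 s, in which the tool goes at most 50 mm and 8.59 degrees, less where a joint would pass 70% of its speed; a pose out of reach is approached as far as the arm can. A call with a gripper value outside its range is refused whole. The fingers move at their own pace and stop on an object; "grip_force" is the grip in N (left out, the last holds). Time passes only in rows, so rows that do not move let the fingers close, or fill a call up. It gives the time, the measured TCP pose, the force and the opening at its end, in the units of the state.
- robot.observe(): the state, without advancing time (a new reading comes with each control period).
- robot.read_camera(name): name is "scene" or "top"; returns the picture (420x560x3 uint8, red, green, blue); there is no depth.
- robot.get_calibration(name): a dict with "mtx" (3x3 intrinsics, pixels), "k1" (the pictures are not rectified: a ray, as slopes to the right and down, at radius r is drawn at 1 + k1 r^2 times it, then the intrinsics apply), "view" (4x4, takes a point from world to camera coordinates). Camera axes: x right, y up, looking along -z (the intrinsics and any distortion apply to the point x, -y, -z); pixel columns grow to the right and rows downward; lengths in m; the calibration is good to about 2 mm. A picture is of the moment at which its call begins. get_calibration takes no time and is no camera call.
- robot.hand_in(): hands the job in, once; it reports no verdict.
Trained networks look in the newest picture that a camera, given by its name, has taken for a name from the list of things; names that differ only in an ending like _2 or _b are one class to them, and where a whole thing is asked for, a point or a joint stands for the part that bears it (a point fixed in the world has none). Each returns a list of dicts, best first, with "score" (0 to 1); they miss things now and then, are a little off and sometimes report something else, mostly with a low value. They report only what shows in the picture. A call takes as long as a camera call.
- robot.spot_in(camera, label): "point" ([column, row] in pixels, amid what is visible of it).
The state is a dict: "time": time; "qpos": joint angles; "qvel": joint speeds; "joint_efforts": joint torques, N m; "tool_pos": TCP position; "tool_rot": TCP orientation; "contact_force": force on the tool from outside, world axes, zero at the start; "torque": the same for the moment, N m; "opening": finger opening in m.
Only numpy, scipy, OpenCV 4.12 (cv2) and the standard library are available. Lean on these libraries where they do the work, as an engineer would, in place of code of your own. Each camera call takes 0.05 s, during which the arm holds its last target.

## Working session

There is one attempt and no reset: what is moved stays moved. The work goes in short steps, Python scripts to look and compute and a tool call to move; the robot and the scene stay as the last step left them, time stands still between calls to the robot, and variables do not carry over. Pictures are saved under pics/ and viewed, and the job is handed in when it is done.

Besides the shell and the picture viewer there is one more tool, called after "Call:" in YAML: its name, and indented under it one key for each argument. play_rows: Moves the arm, as the interface text tells. Its arguments: {"type":"object","properties":{"moves":{"type":"array"},"grip_force":{"type":"number"}},"required":["moves"]}

```bash
ls; mkdir -p pics
python3 - <<'E'
from cell import robot
import cv2
print(robot.observe())
for c in("scene","top"):
    im=robot.read_camera(c); cv2.imwrite(f"pics/{c}0.png",im[:,:,::-1])
    k=robot.get_calibration(c);print(k)
    for l in ("hook_tool","hook_tip","cradle","tray","tray_lip","shelf","fence_rail","lidded_box"):
        try: print(c,l,[(d['score'],d['point']) for d in robot.spot_in(c,l)][:2])
        except Exception as e: print(l,e)
print(robot.observe()['time'])
E
```

```text
pics
{'time': 0.0, 'qpos': array([ 1.04997578e+00,  3.42698389e-01,  1.52500738e+00, -2.59720516e-05,
        1.27539201e+00, -1.46012401e-01]), 'qvel': array([-0.00046368,  0.00039953,  0.00029101, -0.0005638 ,  0.00022819,
       -0.00014621]), 'joint_efforts': array([-2.07384505e-04, -4.31255150e+01, -2.44218081e+01,  7.17270887e-02,
        5.61798178e-02, -1.41523115e-04]), 'tool_pos': array([0.19198985, 0.48820361, 0.22606095]), 'tool_rot': array([-1.70030956,  1.56929099, -2.07511012]), 'contact_force': array([-0.13926744,  0.58526217,  0.57541803]), 'torque': array([-0.00213266, -0.06708373, -0.02089505]), 'opening': 0.09205027273733893}
{'mtx': array([[438.62813509,   0.        , 274.96373889],
       [  0.        , 438.62813509, 201.80427645],
       [  0.        ,   0.        ,   1.        ]]), 'k1': -0.11496642568325861, 'view': array([[ 0.59727319,  0.80195224, -0.01171973, -0.36711608],
       [-0.56270525,  0.42941124,  0.70637723,  0.23578587],
       [ 0.57151338, -0.41530543,  0.70773855, -1.52940952],
       [ 0.        ,  0.        ,  0.        ,  1.        ]])}
s
[... 530 characters left out ...]
 0.        ,   0.        ,   1.        ]]), 'k1': -0.1404780192931248, 'view': array([[ 0.01651624, -0.99983907,  0.00700381,  0.02200608],
       [ 0.99831705,  0.01687974,  0.05548099, -0.54337219],
       [-0.05559028,  0.00607568,  0.99843518, -1.38886821],
       [ 0.        ,  0.        ,  0.        ,  1.        ]])}
top hook_tool [(0.85, [369.5, 228.5])]
top hook_tip [(0.76, [373.9, 229.4]), (0.25, [252.5, 150.3])]
top cradle [(0.95, [364.8, 233.5])]
top tray [(0.57, [290.2, 145.4])]
top tray_lip [(0.94, [288.6, 143.4]), (0.67, [366.0, 236.9])]
top shelf [(0.71, [250.8, 151.9]), (0.62, [372.0, 232.3])]
top fence_rail [(0.86, [249.9, 198.2])]
top lidded_box [(0.84, [228.1, 148.3])]
0.9
```

Run:
```python
import cv2
a=cv2.imread("pics/top0.png");cv2.imwrite("pics/t0b.png",cv2.resize(a[80:320,160:440],None,fx=2.5,fy=2.5,interpolation=cv2.INTER_CUBIC))
a=cv2.imread("pics/scene0.png");cv2.imwrite("pics/s0b.png",cv2.resize(a[120:340,100:460],None,fx=2.2,fy=2.2,interpolation=cv2.INTER_CUBIC))
```

```text
(no output)
```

View pics/t0b.png

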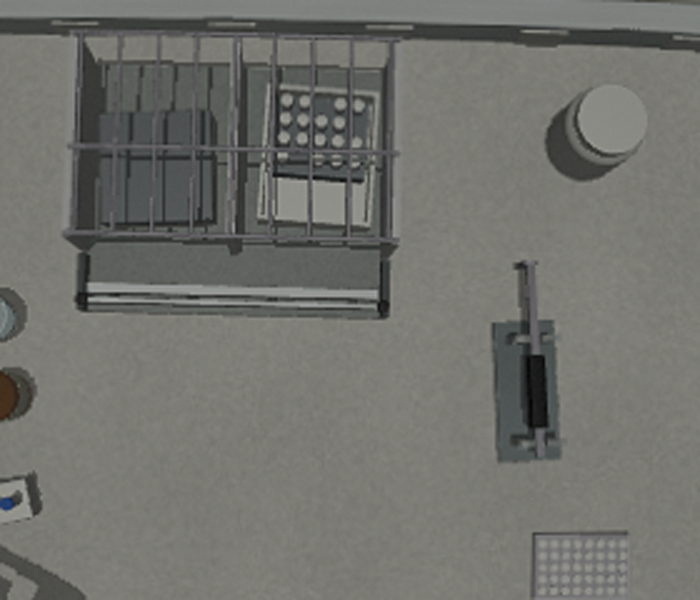

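View pics/s0b.png

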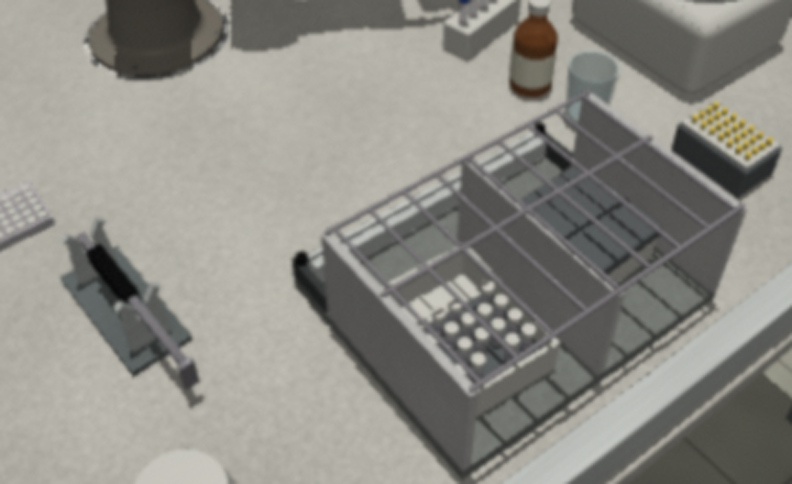

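View pics/top0.png

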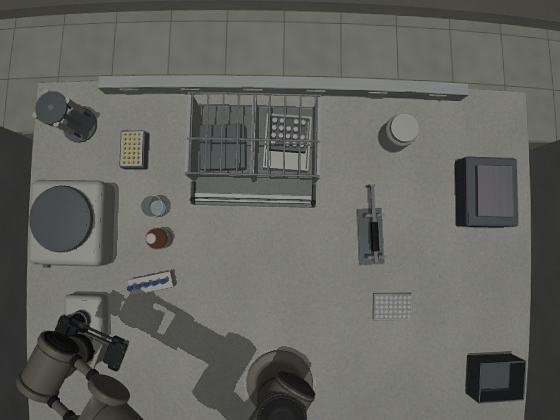

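View pics/scene0.png

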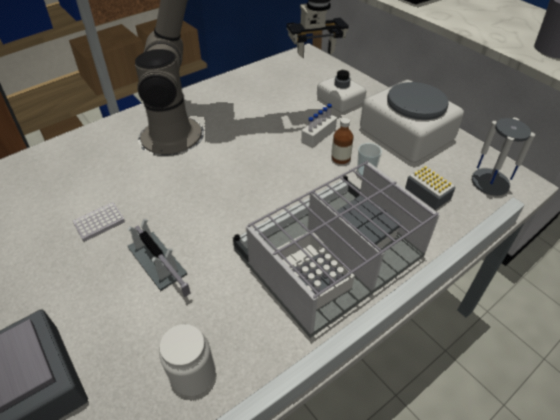

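```bash
cat > h.py <<'E'
import numpy as np, cv2
from cell import robot
def back(c,pts,z):
    k=robot.get_calibration(c); M=k['mtx'];out=[]
    V=k['view'];R=V[:3,:3];t=V[:3,3];o=-R.T@t
    for (u,v) in pts:
        p=np.linalg.inv(M)@[u,v,1]; d=p[:2]; s=d.copy()
        for _ in range(30): s=d/(1+k['k1']*(s@s))
        r=R.T@np.array([s[0],-s[1],-1]); out.append(o+r*(z-o[2])/r[2])
    return np.array(out)
def proj(c,P):
    k=robot.get_calibration(c);V=k['view'];P=np.atleast_2d(P)
    q=P@V[:3,:3].T+V[:3,3]; s=np.c_[q[:,0]/-q[:,2],-q[:,1]/-q[:,2]]
    s=s*(1+k['k1']*(s**2).sum(1,keepdims=True))
    return s@k['mtx'][:2,:2].T+k['mtx'][:2,2]
E
python3 - <<'E'
from h import *
np.set_printoptions(precision=4,suppress=True)
def cr(p): return [(x/2.5+160-.3,y/2.5+80-.3) for x,y in p]
def ocr(p): return [(x/2.2+100-.3,y/2.2+120-.3) for x,y in p]
print('shelftop',back('top',cr([(67,235),(397,242),(75,32),(400,40)]),.164))
print('foot',back('top',cr([(491,323),(553,320),(561,460),(498,462)]),.01))
print('handle',back('top',cr([(527,355),(545,355),(547,428),(527,428)]),.075))
print('barend',back('top',cr([(530,262),(541,457)]),.068))
print('tray',back('top',cr([(258,220),(370,228),(268,83),(380,92)]),.07))
print('fence',back('top',cr([(85,283),(380,290),(85,298),(380,303)]),.055))
print('shelf footfront',back('top',cr([(80,310),(385,318)]),.02))
print('s foot',back('scene',ocr([(63,278),(135,373),(190,338)]),.01))
a=cv2.imread("pics/top0.png")
cv2.imwrite("pics/t0c.png",cv2.resize(a[85:215,180:330],None,fx=4.6,fy=4.6,interpolation=cv2.INTER_CUBIC))
cv2.imwrite("pics/t0d.png",cv2.resize(a[175:275,340:410],None,fx=6,fy=6,interpolation=cv2.INTER_CUBIC))
E
```

```text
shelftop [[ 0.6443  0.2803  0.164 ]
 [ 0.6424 -0.0979  0.164 ]
 [ 0.8846  0.2799  0.164 ]
 [ 0.8808 -0.1001  0.164 ]]
foot [[ 0.5621 -0.2371  0.01  ]
 [ 0.5674 -0.3181  0.01  ]
 [ 0.3875 -0.3297  0.01  ]
 [ 0.3843 -0.2477  0.01  ]]
handle [[ 0.5191 -0.2692  0.075 ]
 [ 0.5194 -0.2917  0.075 ]
 [ 0.4301 -0.2948  0.075 ]
 [ 0.4298 -0.2699  0.075 ]]
barend [[ 0.6346 -0.2743  0.068 ]
 [ 0.3942 -0.2894  0.068 ]]
tray [[ 0.6799  0.0631  0.07  ]
 [ 0.6725 -0.0748  0.07  ]
 [ 0.8528  0.0539  0.07  ]
 [ 0.8442 -0.0858  0.07  ]]
fence [[ 0.6002  0.2769  0.055 ]
 [ 0.5975 -0.0893  0.055 ]
 [ 0.5815  0.2763  0.055 ]
 [ 0.5814 -0.0895  0.055 ]]
shelf footfront [[ 0.5691  0.2884  0.02  ]
 [ 0.5654 -0.0994  0.02  ]]
s foot [[ 0.3937 -0.3266  0.01  ]
 [ 0.5716 -0.3168  0.01  ]
 [ 0.5664 -0.2435  0.01  ]]
```

View pics/t0c.png

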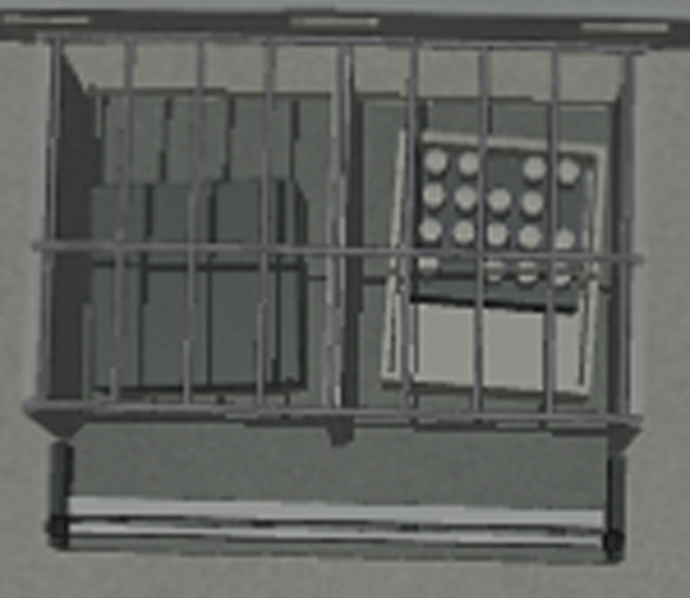

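View pics/t0d.png

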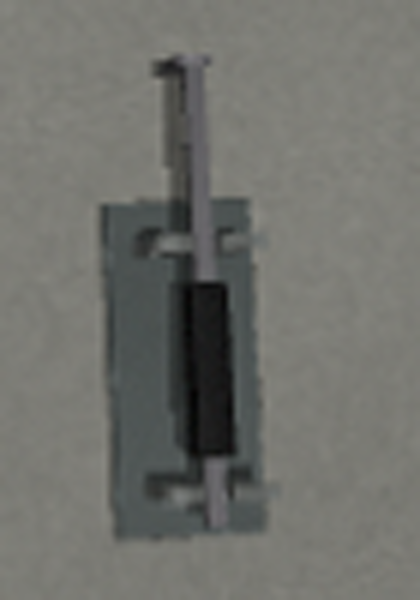

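```bash
cat >> h.py <<'E'
from scipy.spatial.transform import Rotation as Ro
def plan(goal,yawdir,o=None):
    """goal TCP xyz; yawdir: hook x direction yaw (tool z or -z?); prints shift in tool axes AT CURRENT orientation, and turn about tool x"""
    o=o or robot.observe(); R=Ro.from_euler('xyz',o['tool_rot']).as_matrix()
    d=R.T@(np.array(goal)-o['tool_pos'])
    z=R[:,2]; cur=np.arctan2(z[1],z[0]); dy=yawdir-cur
    dy=(dy+np.pi/2)%np.pi-np.pi/2
    # tool x down => positive turn about tool x lowers yaw
    print('t',o['time'],'pos',o['tool_pos'],'zyaw',np.degrees(cur),'F',o['contact_force'],'open',o['opening'],'q6',o['qpos'][5])
    print('shift tool',d,'turn',-np.degrees(dy)*np.sign(-R[2,0]))
    return d
E
python3 - <<'E'
from h import *
np.set_printoptions(precision=4,suppress=True)
plan([.473,-.283,.20],.06)
o=robot.observe();print(Ro.from_euler('xyz',o['tool_rot']).as_matrix())
# verify overlays scene: hook model at est pose
yaw=.06
def W(p,x,y,yaw): 
    p=np.array(p,float);c,s=np.cos(yaw),np.sin(yaw)
    return np.c_[x+c*p[:,0]-s*p[:,1],y+s*p[:,0]+c*p[:,1],p[:,2]]
boxes={'foot':((.4753,-.2832,.06),[(-.09,.09),(-.04,.04),(0,.01)]),
'handle':((.473,-.283,.06),[(-.045,.045),(-.01,.01),(.051,.075)]),
'bar':((.473,-.283,.06),[(-.08,.163),(-.005,.005),(.058,.068)]),
'blade':((.473,-.283,.06),[(.157,.163),(-.009,.009),(.028,.063)]),
'tray':((.763,-.0107,-.0535),[(-.085,.085),(-.07,.07),(.02,.07)]),
'shelf':((.567,.0925,-.005),[(0,.32),(-.195,.195),(0,.02)]),
'top':((.567,.0925,-.005),[(.075,.32),(-.195,.195),(.16,.166)]),
'fence':((.567,.0925,-.005),[(.02,.033),(-.181,.181),(.03,.055)])}
for c in('top','scene'):
    im=cv2.imread(f'pics/{c}0.png');S=6
    x0,y0,w,h=(180,80,250,195)if c=='top' else (110,160,340,180)
    S=3 if c=='top' else 2.3
    im=cv2.resize(im[y0:y0+h,x0:x0+w],None,fx=S,fy=S,interpolation=cv2.INTER_CUBIC)
    for n,(T,((a,b),(e,f),(g,i))) in boxes.items():
        P=[(x,y,z) for z in(g,i) for x,y in((a,e),(b,e),(b,f),(a,f))]
        q=(proj(c,W(P,*T))-[x0,y0]+.5)*S-.5
        q=(q*16).astype(int)
        for k in range(4):
            for A,B in((k,(k+1)%4),(k+4,(k+1)%4+4),(k,k+4)):
                cv2.line(im,tuple(map(int,q[A])),tuple(map(int,q[B])),(0,0,255) if n!='fence' else (0,255,0),1,cv2.LINE_AA,4)
    cv2.imwrite(f'pics/ov_{c}.png',im)
E
```

```text
t 0.9 pos [0.1922 0.4886 0.2268] zyaw -21.476157206357506 F [ 0.2886 -0.0308 -0.159 ] open 0.09195841347144336 q6 -0.14599906983616193
shift tool [ 0.0267 -0.6152  0.5438] turn -24.913903977142443
[[ 0.0001  0.3661  0.9306]
 [ 0.0001  0.9306 -0.3661]
 [-1.      0.0001  0.    ]]
```

View pics/ov_top.png

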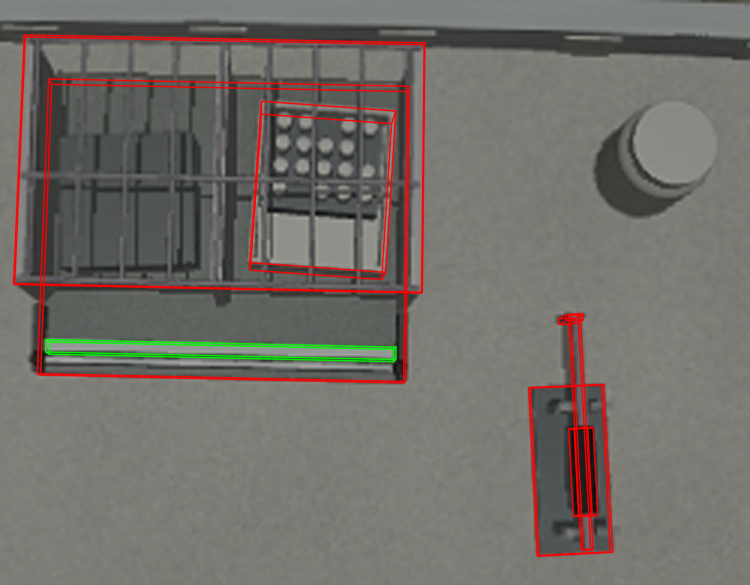

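View pics/ov_scene.png

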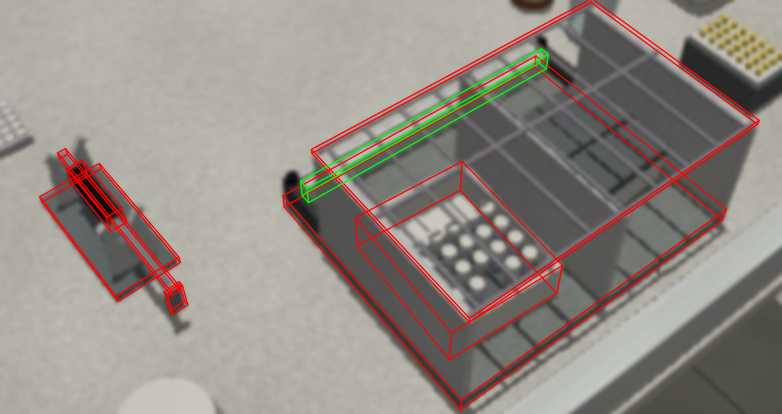

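Call:
play_rows:
  moves:
    - [[0, -0.0186, 0.032, 0, 1], [0, -0.0186, 0.032, 0, 1], [0, -0.0186, 0.032, 0, 1], [0, -0.0186, 0.032, 0, 1], [0, -0.0186, 0.032, 0, 1], [0, -0.0186, 0.032, 0, 1], [0, -0.0186, 0.032, 0, 1], [0, -0.0186, 0.032, 0, 1], [0, -0.0186, 0.032, 0, 1], [0, -0.0186, 0.032, 0, 1]]

```text
time: 1.9
tool_pos: [0.4284, 0.1917, 0.2271]
tool_rot: [1.245, 1.566, 0.879]
contact_force: [-0.2, 0.0, 0.1]
opening: 0.0916
```

```bash
python3 -c "
from h import *
plan([.473,-.283,.20],.06)"
```

```text
t 1.9 pos [0.42838978 0.19173349 0.22714586] zyaw -20.962251186996454 F [-0.19310318  0.01545543  0.06555048] open 0.09163618710271212 q6 -0.9502940948460145
shift tool [ 0.02566093 -0.42746524  0.21145649] turn -24.399997957781395
```

Call:
play_rows:
  moves:
    - [[0, -0.0427, 0.0211, 0, 1], [0, -0.0427, 0.0211, 0, 1], [0, -0.0427, 0.0211, 0, 1], [0, -0.0427, 0.0211, 0, 1], [0, -0.0427, 0.0211, 0, 1], [0, -0.0427, 0.0211, 0, 1], [0, -0.0427, 0.0211, 0, 1], [0, -0.0427, 0.0211, 0, 1], [0, -0.0427, 0.0211, 0, 1], [0, -0.0427, 0.0211, 0, 1]]

```text
time: 2.9
tool_pos: [0.4752, -0.3011, 0.2271]
tool_rot: [0.687, 1.561, 0.322]
contact_force: [1.0, 0.5, -0.0]
opening: 0.0922
```

Call:
play_rows:
  moves:
    - [[0, 0, 0, -6.1, 0], [0, 0, 0, -6.1, 0], [0, 0, 0, -6.1, 0], [0, 0, 0, -6.1, 0], [0, 0, 0, 0, 0], [0, 0, 0, 0, 0], [0, 0, 0, 0, 0], [0, 0, 0, 0, 0], [0, 0, 0, 0, 0], [0, 0, 0, 0, 0]]

```text
time: 3.9
tool_pos: [0.4742, -0.3094, 0.2252]
tool_rot: [0.201, 1.562, 0.261]
contact_force: [0.0, 1.0, -0.7]
opening: 0.0456
```

```bash
python3 -c "
from h import *
plan([.473,-.283,.20],.06)
im=robot.read_camera('top');cv2.imwrite('pics/t1.png',cv2.resize(im[150:300,300:450,::-1],None,fx=4,fy=4))
"
```

```text
t 3.9 pos [ 0.47417651 -0.30943458  0.22518571] zyaw 3.4223129339648444 F [ 0.01110403  1.01448882 -0.73053607] open 0.045578379269909514 q6 -2.350351960662922
shift tool [0.02523611 0.02641207 0.00017999] turn -0.015433836820100284
```

View pics/t1.png

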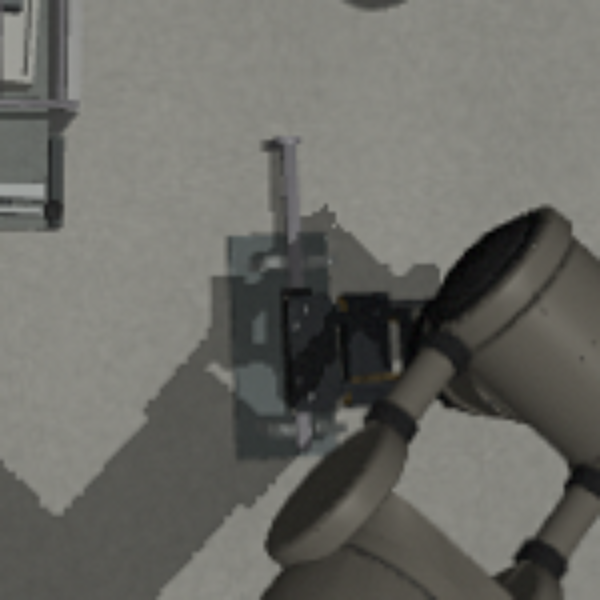

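Call:
play_rows:
  moves:
    - [[0, 0.013, 0, 0, 0.1], [0, 0.0134, 0, 0, 0.1], [0, 0, 0, 0, 0.1], [0.025, 0, 0, 0, 0.1], [0.025, 0, 0, 0, 0.1], [0.025, 0, 0, 0, 0.1], [0.015, 0, 0, 0, 0.1], [0, 0, 0, 0, 0.1], [0, 0, 0, 0, 0.1], [0, 0, 0, 0, 0.1]]

```text
time: 4.95
tool_pos: [0.4749, -0.2785, 0.1356]
tool_rot: [-0.173, 1.557, -0.11]
contact_force: [0.2, 0.1, -0.1]
opening: 0.0503
```

```bash
python3 -c "
from h import *
plan([.473,-.283,.044],.06)
im=robot.read_camera('top');cv2.imwrite('pics/t2.png',cv2.resize(im[150:300,300:450,::-1],None,fx=4,fy=4))
im=robot.read_camera('scene');cv2.imwrite('pics/s2.png',cv2.resize(im[160:340,50:290,::-1],None,fx=3.2,fy=3.2))
"
```

```text
t 4.95 pos [ 0.47489525 -0.27854101  0.13562341] zyaw 3.619712931847619 F [ 0.17482117  0.12757301 -0.07645052] open 0.05030951587632617 q6 -2.3117734347965855
shift tool [ 0.09159629 -0.00411751 -0.0033894 ] turn 0.18196616106268024
```

View pics/t2.png

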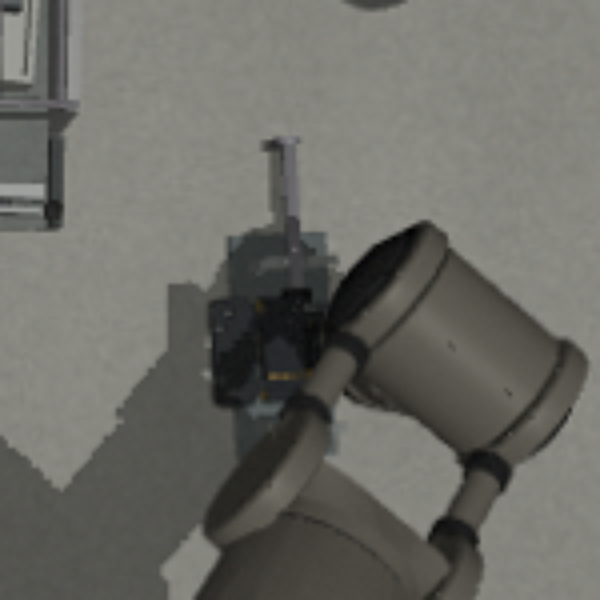

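View pics/s2.png

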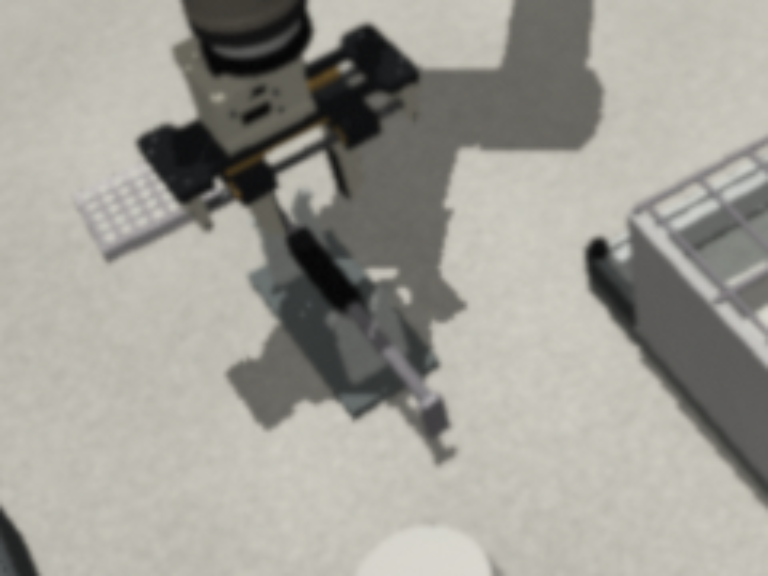

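Call:
play_rows:
  moves:
    - [[0, -0.003, -0.003, 0, 0.1], [0, -0.001, 0, 0, 0.1], [0, 0, 0, 0, 0.1], [0.02, 0, 0, 0, 0.1], [0.02, 0, 0, 0, 0.1], [0.02, 0, 0, 0, 0.1], [0.02, 0, 0, 0, 0.1], [0.008, 0, 0, 0, 0.1], [0, 0, 0, 0, 0.1], [0, 0, 0, 0, 0.1]]

```text
time: 6.05
tool_pos: [0.4758, -0.2864, 0.0495]
tool_rot: [-0.418, 1.548, -0.356]
contact_force: [-0.4, -0.1, 0.2]
opening: 0.0504
```

```bash
python3 -c "
from h import *
plan([.473,-.283,.044],.06)
im=robot.read_camera('scene');cv2.imwrite('pics/s3.png',cv2.resize(im[160:340,50:290,::-1],None,fx=3.2,fy=3.2))
"
```

```text
t 6.05 pos [ 0.47584649 -0.28635545  0.04945751] zyaw 3.5576710996606136 F [-0.3506777  -0.12493155  0.17014352] open 0.05038181663585769 q6 -2.3229538517796273
shift tool [ 0.00536918  0.00357515 -0.00274521] turn 0.11992432887567438
```

View pics/s3.png

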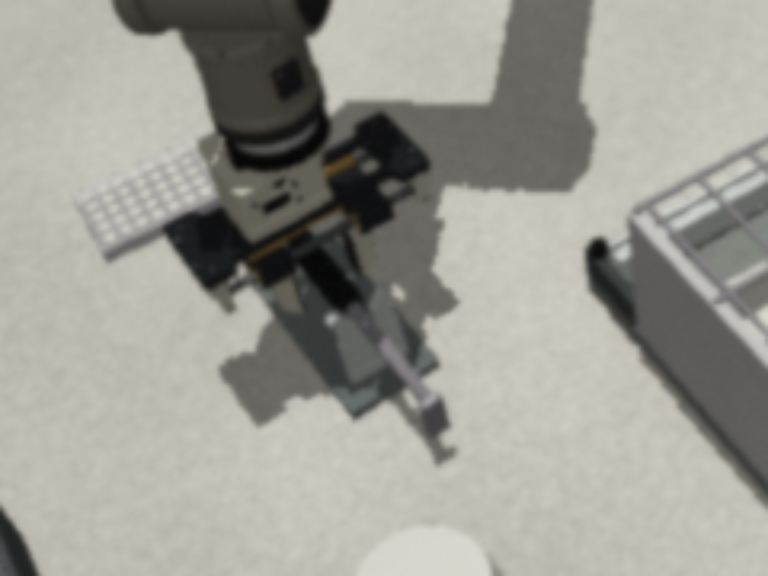

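Call:
play_rows:
  grip_force: 50
  moves:
    - [[0.005, 0.0028, -0.002, 0, 0.1], [0, 0, 0, 0, 0.1], [0, 0, 0, 0, 0.1], [0, 0, 0, 0, -0.2], [0, 0, 0, 0, -0.4], [0, 0, 0, 0, -0.6], [0, 0, 0, 0, -1], [0, 0, 0, 0, -1], [0, 0, 0, 0, -1], [0, 0, 0, 0, -1]]

```text
time: 7.1
tool_pos: [0.4751, -0.2847, 0.0472]
tool_rot: [-0.487, 1.543, -0.425]
contact_force: [-0.3, -0.4, 0.4]
opening: 0.0197
```

```bash
python3 -c "
from h import *
plan([.473,-.283,.044],.06);o=robot.observe();print(Ro.from_euler('xyz',o['tool_rot']).as_matrix().round(4),o['torque'])
"
```

```text
t 7.1 pos [ 0.47511018 -0.28467785  0.04716729] zyaw 3.5810767354545594 F [-0.34600996 -0.35330454  0.38143386] open 0.01971315579527261 q6 -2.321819569023661
shift tool [ 0.00309209  0.00184749 -0.00207979] turn 0.1433299646696259
[[ 0.0258 -0.0621  0.9977]
 [-0.0117  0.998   0.0624]
 [-0.9996 -0.0132  0.025 ]] [0.11100703 0.01478901 0.02450566]
```

Call:
play_rows:
  moves:
    - [[-0.006, 0, 0, 0, -1], [-0.01, 0, 0, 0, -1], [-0.015, 0, 0, 0, -1], [-0.015, 0, 0, 0, -1], [-0.015, 0, 0, 0, -1], [-0.01, 0, 0, 0, -1], [-0.005, 0, 0, 0, -1], [0, 0, 0, 0, -1], [0, 0, 0, 0, -1], [0, 0, 0, 0, -1]]

```text
time: 8.1
tool_pos: [0.4718, -0.2827, 0.1279]
tool_rot: [-0.452, 1.546, -0.389]
contact_force: [0.3, 0.1, -1.2]
opening: 0.02
```

```bash
python3 -c "
from h import *
plan([.42,-.01,.13],-.03);o=robot.observe();print(Ro.from_euler('xyz',o['tool_rot']).as_matrix().round(4),o['torque'])
im=robot.read_camera('scene');cv2.imwrite('pics/s4.png',cv2.resize(im[160:340,50:290,::-1],None,fx=3.2,fy=3.2))
im=robot.read_camera('top');cv2.imwrite('pics/t4.png',cv2.resize(im[150:300,300:450,::-1],None,fx=4,fy=4))
"
```

```text
t 8.1 pos [ 0.47180711 -0.28269562  0.12792556] zyaw 3.569287124936149 F [ 0.29791451  0.09244881 -1.19307898] open 0.020006636795007166 q6 -2.320643466350709
shift tool [-0.00586348  0.27534432 -0.0346743 ] turn 5.288160510328615
[[ 0.0231 -0.062   0.9978]
 [-0.0095  0.998   0.0622]
 [-0.9997 -0.0109  0.0225]] [ 0.02508071  0.00488456 -0.00698473]
```

View pics/s4.png

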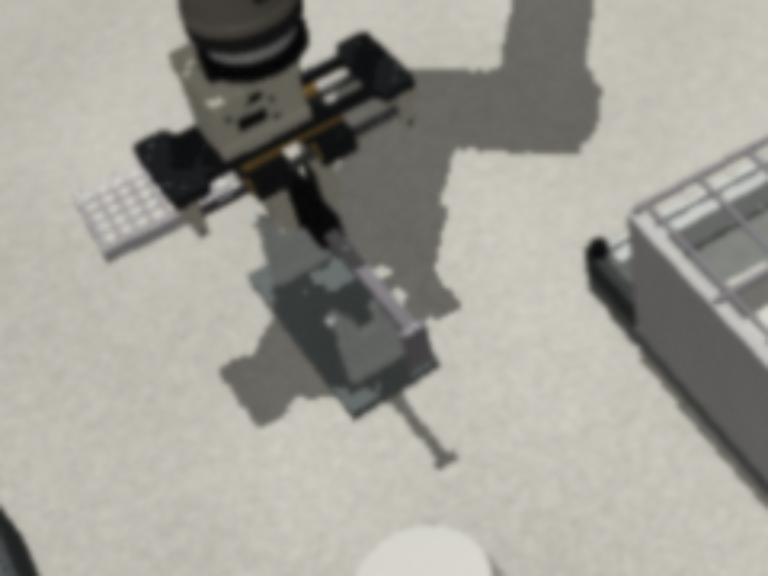

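View pics/t4.png

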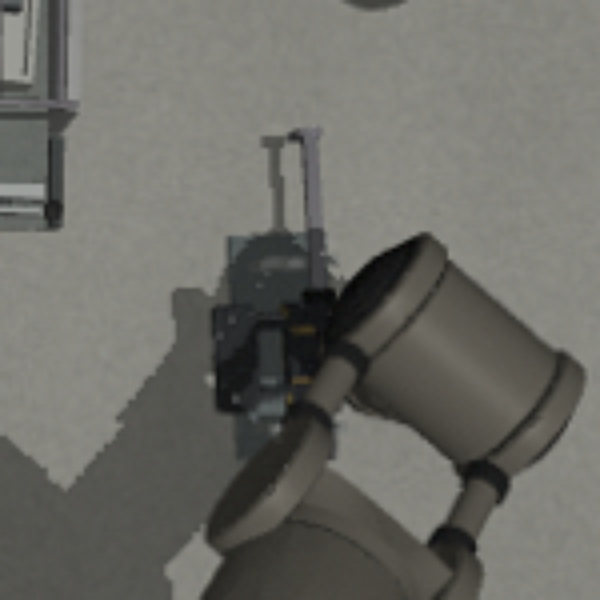

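Call:
play_rows:
  moves:
    - [[0, 0, -0.025, 0, -1], [0, 0.01, -0.02, 0, -1], [0, 0.035, 0, 0, -1], [0, 0.035, 0, 0, -1], [0, 0.035, 0, 0, -1], [0, 0.035, 0, 0, -1], [0, 0.035, 0, 0, -1], [0, 0.035, 0, 2.6, -1], [0, 0.025, 0, 2.7, -1], [0, 0.015, 0, 0, -1]]

```text
time: 9.2
tool_pos: [0.4095, -0.019, 0.1204]
tool_rot: [-0.347, 1.55, -0.388]
contact_force: [-0.3, -0.4, -1.6]
opening: 0.0195
```

Call:
play_rows:
  moves:
    - [[0, 0, 0, 0, -1], [0, 0, 0, 0, -1], [0, 0, 0, 0, -1], [0, 0, 0, 0, -1], [0, 0, 0, 0, -1], [0, 0, 0, 0, -1], [0, 0, 0, 0, -1], [0, 0, 0, 0, -1], [0, 0, 0, 0, -1], [0, 0, 0, 0, -1]]

```text
time: 10.2
tool_pos: [0.4095, -0.0206, 0.1198]
tool_rot: [-0.378, 1.551, -0.419]
contact_force: [-1.0, 0.5, -2.2]
opening: 0.0198
```

```bash
python3 -c "
from h import *
print(back('top',[(377.2,182)],.148))
plan([.42,-.01,.10],-.03);o=robot.observe();print(Ro.from_euler('xyz',o['tool_rot']).as_matrix().round(4),o['torque'])
im=robot.read_camera('scene');cv2.imwrite('pics/s5.png',cv2.resize(im[120:330,150:400,::-1],None,fx=2.8,fy=2.8))
im=robot.read_camera('top');cv2.imwrite('pics/t5.png',cv2.resize(im[85:235,180:330,::-1],None,fx=4,fy=4))
"
```

```text
[[ 0.63226027 -0.27199238  0.148     ]]
t 10.2 pos [ 0.4095191  -0.02061658  0.11980154] zyaw -2.320893782044464 F [-1.01404581  0.46997473 -2.16362543] open 0.019786016826729723 q6 -1.762151720449308
shift tool [0.01990076 0.01117661 0.00968015] turn -0.602020396651998
[[ 0.0179  0.0406  0.999 ]
 [-0.008   0.9991 -0.0405]
 [-0.9998 -0.0072  0.0182]] [-0.04306413  0.07738005 -0.03235069]
```

View pics/s5.png

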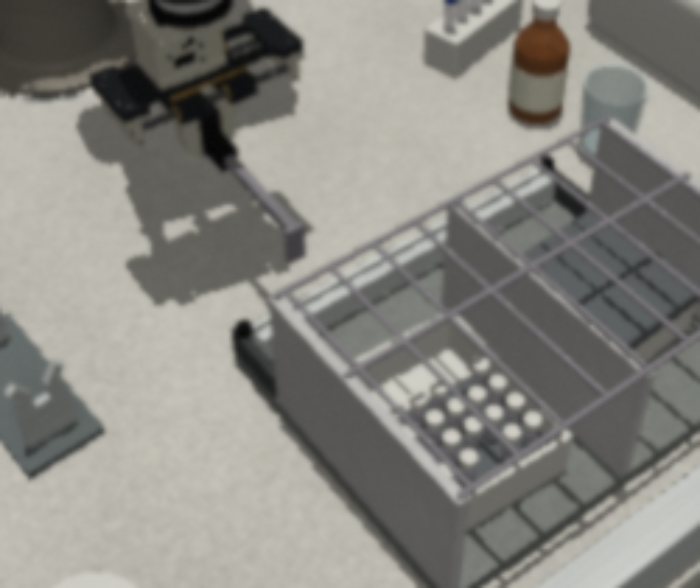

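View pics/t5.png

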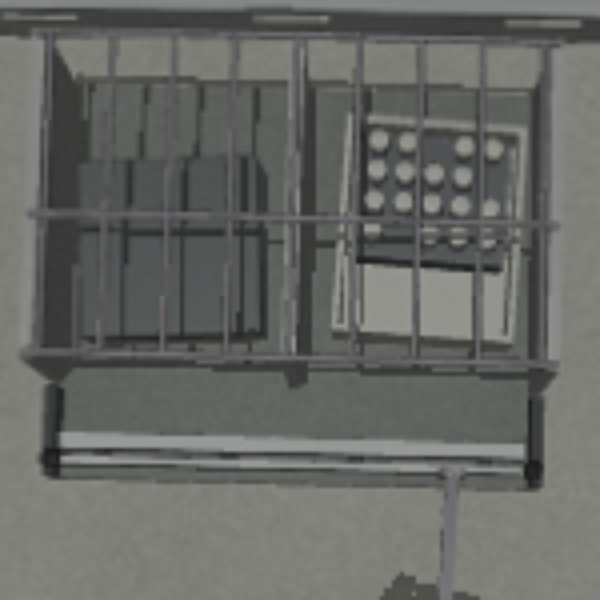

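```bash
python3 -c "
from h import *
print(back('top',[(292.7,202.1)],.14))
b=back('scene',[(253,212)],.10);print(b)
R=np.array([[.0179,.0406,.999],[-.008,.9991,-.0405],[-.9998,-.0072,.0182]])
t=np.array([.4095,-.0206,.1198])
print('pred tip',t+.1575*np.array([.999,-.0405,-.007])+[0,0,-.019], proj('scene',t+.1575*np.array([.999,-.0405,-.007])+[0,0,-.019]))
"
```

```text
[[ 0.56963474 -0.02625758  0.14      ]]
[[ 0.56613263 -0.03245868  0.1       ]]
pred tip [ 0.5668425  -0.02697875  0.0996975 ] [[254.92126756 211.30265293]]
```

Call:
play_rows:
  moves:
    - [[0.008, 0.012, 0, 0, -1], [0.008, 0.012, 0, 0, -1], [0, 0, 0, 0, -1], [0, 0, 0.02, 0, -1], [0, 0, 0.02, 0, -1], [0, 0, 0.01, 0, -1], [0, 0, 0, 0, -1], [0, 0, 0, 0, -1], [0, 0, 0, 0, -1], [0, 0, 0, 0, -1]]

```text
time: 11.3
tool_pos: [0.4602, 0.0006, 0.105]
tool_rot: [-0.457, 1.553, -0.496]
contact_force: [0.1, 0.1, -1.3]
opening: 0.02
```

```bash
python3 -c "
from h import *
np.set_printoptions(precision=4,suppress=True)
plan([.54,-.0,.10],-.035);o=robot.observe();print(Ro.from_euler('xyz',o['tool_rot']).as_matrix().round(4),o['torque'])
im=robot.read_camera('scene');cv2.imwrite('pics/s6.png',cv2.resize(im[120:330,150:400,::-1],None,fx=2.8,fy=2.8))
im=robot.read_camera('top');cv2.imwrite('pics/t6.png',cv2.resize(im[85:235,180:330,::-1],None,fx=4,fy=4))
"
```

```text
t 11.3 pos [0.4602 0.0006 0.105 ] zyaw -2.2417223157583663 F [ 0.1235  0.1193 -1.3229] open 0.020004464033729182 q6 -1.6880279930781201
shift tool [0.0063 0.0026 0.0796] turn -0.23637003280048335
[[ 0.016   0.0392  0.9991]
 [-0.0086  0.9992 -0.0391]
 [-0.9998 -0.008   0.0163]] [-0.0295  0.0554  0.0437]
```

View pics/s6.png

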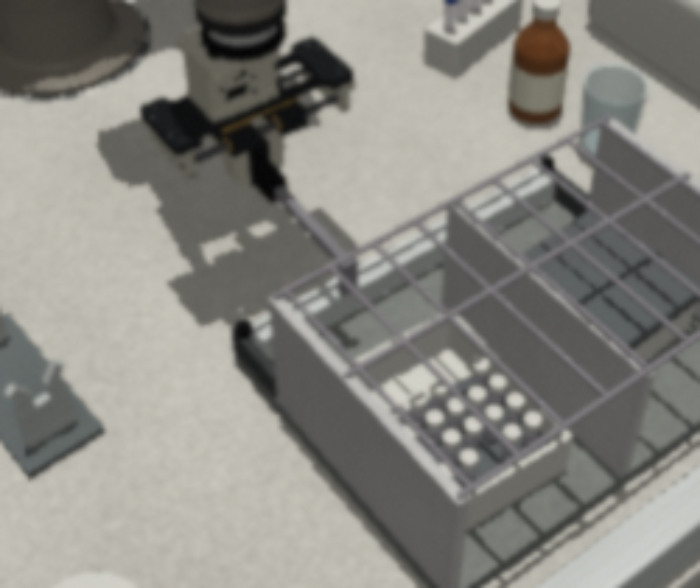

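View pics/t6.png

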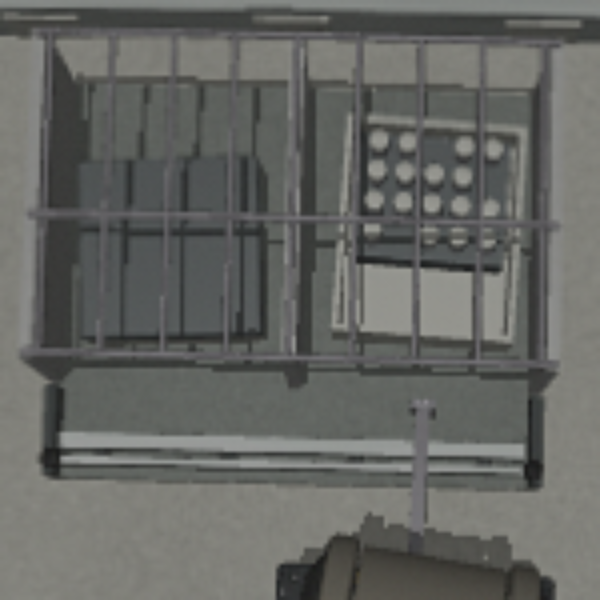

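Call:
play_rows:
  moves:
    - [[0, 0.002, 0.01, 0, -1], [0, 0, 0.015, 0, -1], [0, 0, 0.015, 0, -1], [0, 0, 0.015, 0, -1], [0, 0, 0.015, 0, -1], [0, 0, 0.009, 0, -1], [0, 0, 0, 0, -1], [0, 0, 0, 0, -1], [0, 0, 0, 0, -1], [0, 0, 0, 0, -1]]

```text
time: 12.4
tool_pos: [0.5436, 0.0006, 0.1062]
tool_rot: [-0.446, 1.553, -0.485]
contact_force: [0.0, -0.3, -1.8]
opening: 0.0196
```

```bash
python3 -c "
from h import *
np.set_printoptions(precision=4,suppress=True)
plan([.54,-.0,.066],-.035);o=robot.observe();print(Ro.from_euler('xyz',o['tool_rot']).as_matrix().round(4),o['torque'])
im=robot.read_camera('scene');cv2.imwrite('pics/s7.png',cv2.resize(im[170:310,210:400,::-1],None,fx=4,fy=4,interpolation=2))
im=robot.read_camera('top');cv2.imwrite('pics/t7.png',cv2.resize(im[85:235,180:330,::-1],None,fx=4,fy=4))
"
```

```text
t 12.4 pos [0.5436 0.0006 0.1062] zyaw -2.2284937391066157 F [ 0.0445 -0.3456 -1.7655] open 0.019639109661622748 q6 -1.6640557334561945
shift tool [ 0.0401 -0.0005 -0.0043] turn -0.22314145614872938
[[ 0.0158  0.039   0.9991]
 [-0.0083  0.9992 -0.0389]
 [-0.9998 -0.0077  0.0161]] [0.0689 0.04   0.0229]
```

View pics/s7.png

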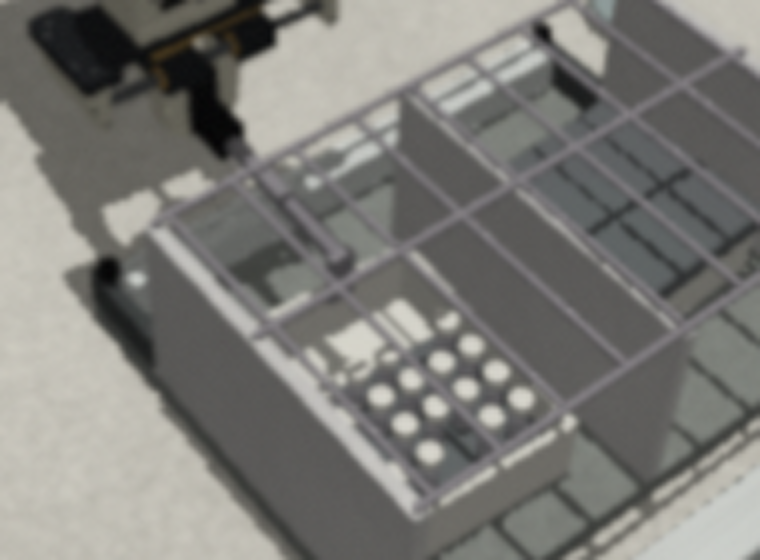

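View pics/t7.png

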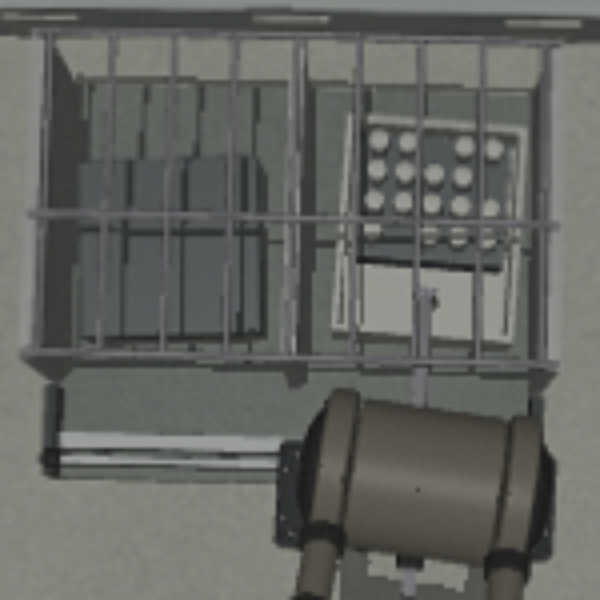

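```bash
python3 -c "
from h import *
np.set_printoptions(precision=4,suppress=True)
print(back('top',[(285.8,157.2)],.126), back('top',[(262.5,167.5),(308.5,170.5)],.07))
p=[.5436+.157,.0006-.0062,.0862]
for q in (p,[p[0],p[1],.121]): print((proj('scene',q)-[210,170])*4,(proj('top',q)-[180,85])*4)
"
```

```text
[[ 0.7035 -0.0049  0.126 ]] [[ 0.6805  0.0644  0.07  ]
 [ 0.6738 -0.0772  0.07  ]]
[[335.2203 291.5891]] [[422.1819 302.0567]]
[[336.3477 254.1509]] [[423.8924 293.8685]]
```

Call:
play_rows:
  moves:
    - [[0.006, 0, -0.001, 0, -1], [0.01, 0, 0, 0, -1], [0.01, 0, 0, 0, -1], [0.008, 0, 0, 0, -1], [0.004, 0, 0, 0, -1], [0, 0, 0, 0, -1], [0, 0, 0, 0, -1], [0, 0, 0, 0, -1], [0, 0, 0, 0, -1], [0, 0, 0, 0, -1]]

```text
time: 13.5
tool_pos: [0.5428, 0.0002, 0.0646]
tool_rot: [-0.456, 1.553, -0.495]
contact_force: [-1.0, 0.0, -2.3]
opening: 0.0194
```

```bash
python3 -c "
from h import *
np.set_printoptions(precision=4,suppress=True)
plan([.52,-.0,.066],-.035);o=robot.observe();print(Ro.from_euler('xyz',o['tool_rot']).as_matrix().round(4),o['torque'])
im=robot.read_camera('scene');cv2.imwrite('pics/s8.png',cv2.resize(im[170:310,210:400,::-1],None,fx=4,fy=4,interpolation=2))
"
```

```text
t 13.5 pos [0.5428 0.0002 0.0646] zyaw -2.241496933930396 F [-1.0117  0.0304 -2.3305] open 0.019444025012190915 q6 -1.6638202916062563
shift tool [-0.0017 -0.0012 -0.0227] turn -0.2361446509725157
[[ 0.0153  0.0392  0.9991]
 [-0.0083  0.9992 -0.0391]
 [-0.9998 -0.0077  0.0156]] [ 0.0538  0.0188 -0.0198]
```

View pics/s8.png

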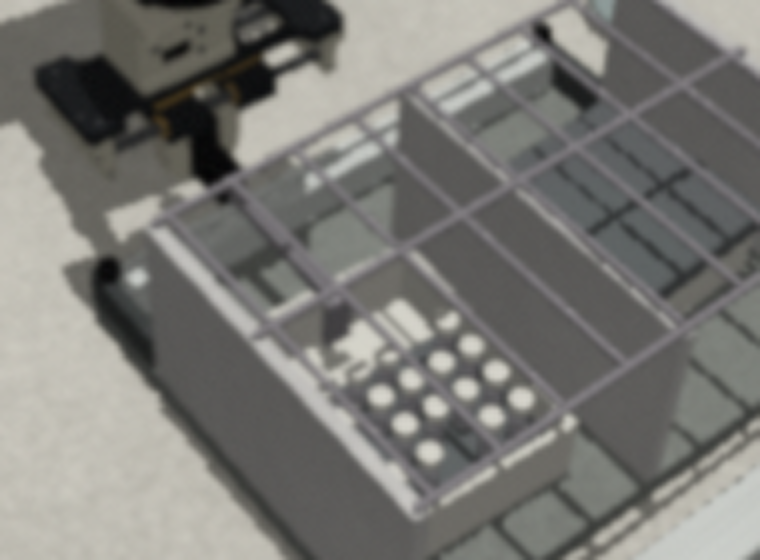

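Call:
play_rows:
  moves:
    - [[0, 0, -0.002, 0, -1], [0, 0, -0.002, 0, -1], [0, 0, -0.002, 0, -1], [0, 0, -0.002, 0, -1], [0, 0, -0.002, 0, -1], [0, 0, -0.002, 0, -1], [0, 0, -0.002, 0, -1], [0, 0, -0.002, 0, -1], [0, 0, -0.002, 0, -1], [0, 0, -0.002, 0, -1]]

```text
time: 14.55
tool_pos: [0.5236, 0.0007, 0.0651]
tool_rot: [-0.359, 1.548, -0.399]
contact_force: [2.6, -0.7, -3.7]
opening: 0.0198
```

```bash
python3 -c "
from h import *
np.set_printoptions(precision=4,suppress=True)
plan([.52,-.0,.066],-.035);o=robot.observe();print(Ro.from_euler('xyz',o['tool_rot']).as_matrix().round(4),o['torque'])
"
```

```text
t 14.55 pos [0.5236 0.0007 0.0651] zyaw -2.260498546010193 F [ 2.5969 -0.7006 -3.7186] open 0.01980682382430584 q6 -1.6676053062994272
shift tool [-0.0009 -0.0009 -0.0035] turn -0.2551462630523057
[[ 0.0212  0.0396  0.999 ]
 [-0.0089  0.9992 -0.0394]
 [-0.9997 -0.0081  0.0215]] [-0.0264 -0.2635 -0.0759]
```

Call:
play_rows:
  moves:
    - [[0, 0, -0.002, 0, -1], [0, 0, -0.002, 0, -1], [0, 0, -0.002, 0, -1], [0, 0, -0.002, 0, -1], [0, 0, -0.002, 0, -1], [0, 0, -0.002, 0, -1], [0, 0, -0.002, 0, -1], [0, 0, -0.002, 0, -1], [0, 0, -0.002, 0, -1], [0, 0, -0.002, 0, -1]]

```text
time: 15.55
tool_pos: [0.5026, 0.0015, 0.0648]
tool_rot: [-0.341, 1.546, -0.38]
contact_force: [3.6, 0.4, -3.5]
opening: 0.0197
```

```bash
python3 -c "
from h import *
np.set_printoptions(precision=4,suppress=True)
plan([.52,-.0,.066],-.035);o=robot.observe();print(Ro.from_euler('xyz',o['tool_rot']).as_matrix().round(4),o['torque'])
im=robot.read_camera('scene');cv2.imwrite('pics/s9.png',cv2.resize(im[170:310,210:400,::-1],None,fx=4,fy=4,interpolation=2))
im=robot.read_camera('top');cv2.imwrite('pics/t9.png',cv2.resize(im[85:235,180:330,::-1],None,fx=4,fy=4))
"
```

```text
t 15.55 pos [0.5026 0.0015 0.0648] zyaw -2.2595554592009943 F [ 3.5881  0.434  -3.4651] open 0.019720318355764363 q6 -1.6719523330306014
shift tool [-0.0008 -0.0008  0.0175] turn -0.2542031762431103
[[ 0.0228  0.0396  0.999 ]
 [-0.0091  0.9992 -0.0394]
 [-0.9997 -0.0082  0.0232]] [ 0.0083 -0.3945  0.0365]
```

View pics/s9.png

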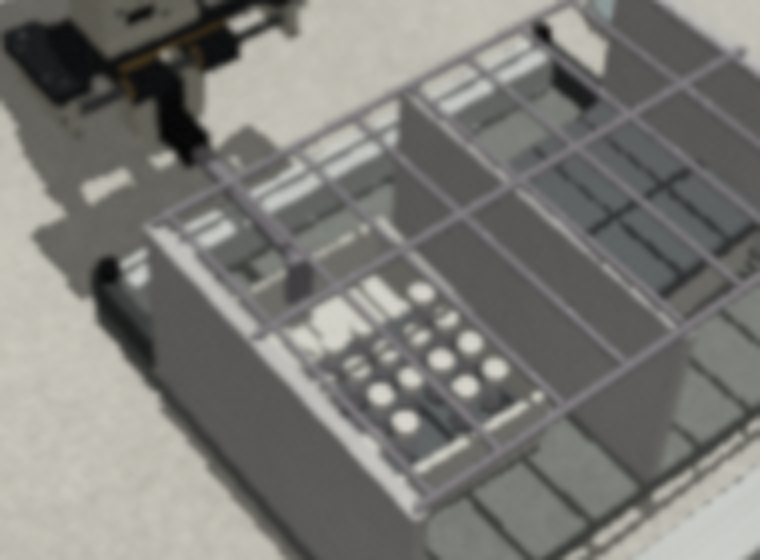

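View pics/t9.png

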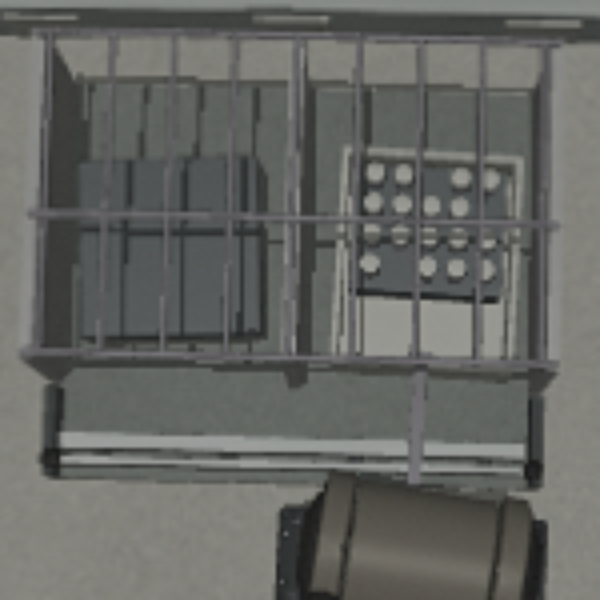

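Call:
play_rows:
  moves:
    - [[0, 0, -0.002, 0, -1], [0, 0, -0.002, 0, -1], [0, 0, -0.002, 0, -1], [0, 0, -0.002, 0, -1], [0, 0, -0.002, 0, -1], [0, 0, -0.002, 0, -1], [0, 0, -0.002, 0, -1], [0, 0, -0.002, 0, -1], [0, 0, -0.002, 0, -1], [0, 0, -0.002, 0, -1]]

```text
time: 16.65
tool_pos: [0.4819, 0.0023, 0.0647]
tool_rot: [-0.319, 1.544, -0.358]
contact_force: [4.3, -0.8, -4.1]
opening: 0.0203
```

Call:
play_rows:
  moves:
    - [[0, 0, -0.002, 0, -1], [0, 0, -0.002, 0, -1], [0, 0, -0.002, 0, -1], [0, 0, -0.002, 0, -1], [0, 0, -0.002, 0, -1], [0, 0, -0.0015, 0, -1], [0, 0, -0.001, 0, -1], [0, 0, -0.001, 0, -1], [0, 0, -0.001, 0, -1], [0, 0, -0.001, 0, -1]]

```text
time: 17.65
tool_pos: [0.4653, 0.0029, 0.0645]
tool_rot: [-0.314, 1.543, -0.353]
contact_force: [4.0, 0.0, -2.8]
opening: 0.0196
```

```bash
python3 -c "
from h import *
np.set_printoptions(precision=4,suppress=True)
plan([.52,-.0,.066],-.035);o=robot.observe();print(Ro.from_euler('xyz',o['tool_rot']).as_matrix().round(4),o['torque'])
im=robot.read_camera('scene');cv2.imwrite('pics/s10.png',cv2.resize(im[170:310,210:400,::-1],None,fx=4,fy=4,interpolation=2))
im=robot.read_camera('top');cv2.imwrite('pics/t10.png',cv2.resize(im[85:235,180:330,::-1],None,fx=4,fy=4))
"
```

```text
t 17.65 pos [0.4653 0.0029 0.0645] zyaw -2.2551589698097936 F [ 3.9505  0.0035 -2.7781] open 0.019566857854500026 q6 -1.6808111564819463
shift tool [-0.     -0.0007  0.0548] turn -0.24980668685190882
[[ 0.0258  0.0396  0.9989]
 [-0.0095  0.9992 -0.0393]
 [-0.9996 -0.0085  0.0262]] [ 0.0123 -0.472   0.0577]
```

View pics/s10.png

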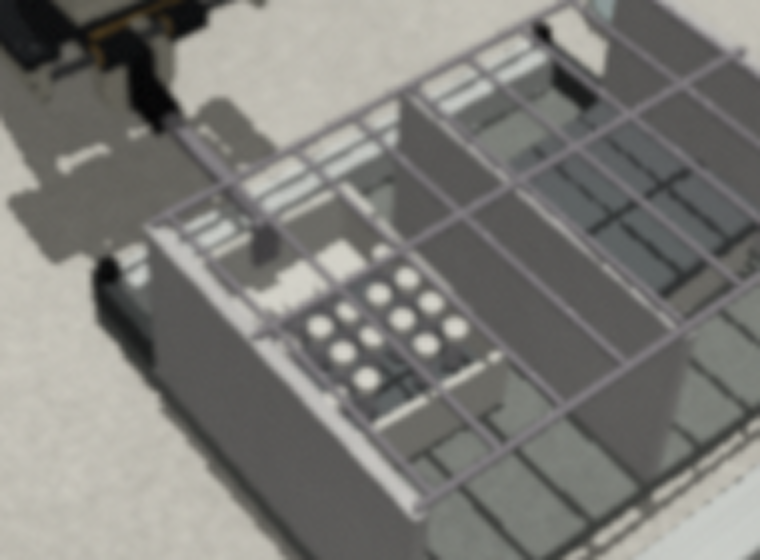

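View pics/t10.png

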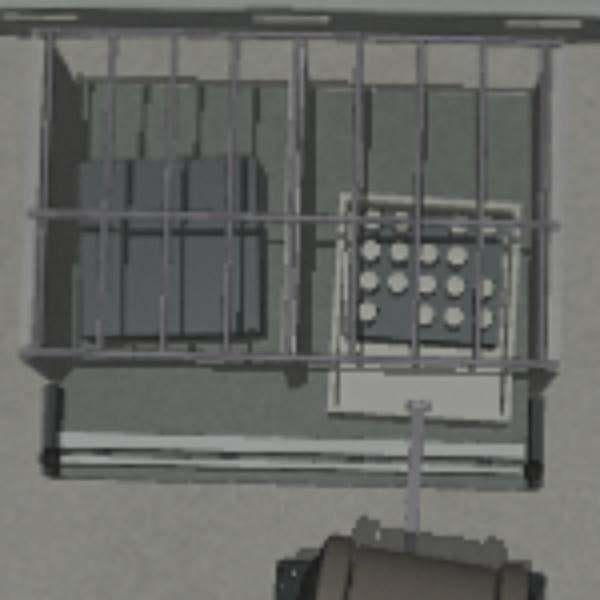

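Call:
play_rows:
  moves:
    - [[0, 0, -0.001, 0, -1], [0, 0, -0.001, 0, -1], [0, 0, -0.001, 0, -1], [0, 0, -0.001, 0, -1], [0, 0, -0.001, 0, -1], [0, 0, -0.001, 0, -1], [0, 0, -0.001, 0, -1], [0, 0, -0.001, 0, -1], [0, 0, -0.001, 0, -1], [0, 0, -0.001, 0, -1]]

```text
time: 18.75
tool_pos: [0.4548, 0.0032, 0.0644]
tool_rot: [-0.308, 1.543, -0.348]
contact_force: [3.1, -0.4, -3.3]
opening: 0.0196
```

Call:
play_rows:
  moves:
    - [[0, 0, -0.0007, 0, -1], [0, 0, -0.0007, 0, -1], [0, 0, -0.0007, 0, -1], [0, 0, -0.0007, 0, -1], [0, 0, -0.0007, 0, -1], [0, 0, -0.0007, 0, -1], [0, 0, -0.0007, 0, -1], [0, 0, -0.0007, 0, -1], [0, 0, -0.0007, 0, -1], [0, 0, -0.0007, 0, -1]]

```text
time: 19.75
tool_pos: [0.4485, 0.0034, 0.0644]
tool_rot: [-0.289, 1.54, -0.328]
contact_force: [5.3, -0.5, -4.4]
opening: 0.0198
```

```bash
python3 -c "
from h import *
np.set_printoptions(precision=4,suppress=True)
plan([.45,-.0,.066],-.035);o=robot.observe();print(Ro.from_euler('xyz',o['tool_rot']).as_matrix().round(4),o['torque'])
im=robot.read_camera('scene');cv2.imwrite('pics/s11.png',cv2.resize(im[170:310,210:400,::-1],None,fx=4,fy=4,interpolation=2))
im=robot.read_camera('top');cv2.imwrite('pics/t11.png',cv2.resize(im[135:225,230:330,::-1],None,fx=6,fy=6))
"
```

```text
t 19.75 pos [0.4485 0.0034 0.0644] zyaw -2.247820927334771 F [ 5.277  -0.4725 -4.4038] open 0.019847138961551557 q6 -1.685770273401202
shift tool [-0.0015 -0.0033  0.0016] turn -0.24246864437689092
[[ 0.0294  0.0395  0.9988]
 [-0.01    0.9992 -0.0392]
 [-0.9995 -0.0088  0.0297]] [ 0.1062 -0.583   0.0223]
```

View pics/t11.png

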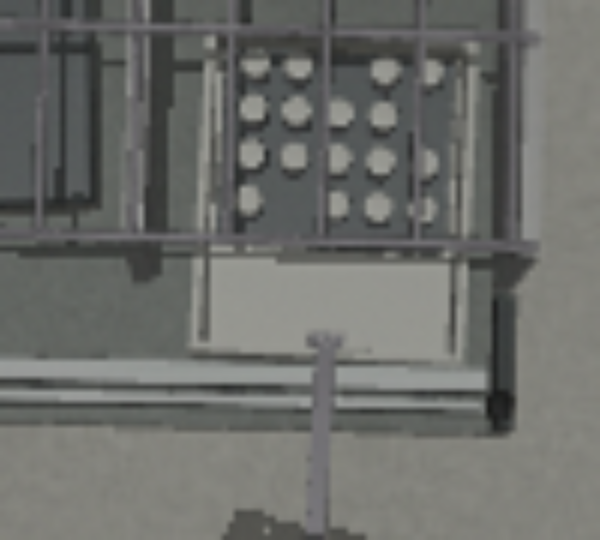

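Call:
play_rows:
  moves:
    - [[0, 0, -0.0006, 0, -1], [0, 0, -0.0006, 0, -1], [0, 0, -0.0006, 0, -1], [0, 0, -0.0006, 0, -1], [0, 0, -0.0006, 0, -1], [0, 0, -0.0006, 0, -1], [0, 0, -0.0006, 0, -1], [0, 0, -0.0006, 0, -1], [0, 0, -0.0006, 0, -1], [0, 0, -0.0006, 0, -1]]

```text
time: 20.85
tool_pos: [0.4455, 0.0032, 0.0639]
tool_rot: [-0.257, 1.534, -0.296]
contact_force: [6.9, 1.1, -5.5]
opening: 0.0196
```

```bash
python3 -c "
from h import *
np.set_printoptions(precision=4,suppress=True)
plan([.45,-.0,.066],-.035);o=robot.observe();print(Ro.from_euler('xyz',o['tool_rot']).as_matrix().round(4),o['torque'])
im=robot.read_camera('top');cv2.imwrite('pics/t12.png',cv2.resize(im[135:225,230:330,::-1],None,fx=6,fy=6))
"
```

```text
t 20.85 pos [0.4455 0.0032 0.0639] zyaw -2.190806417257103 F [ 6.8606  1.1388 -5.5186] open 0.019632470111513343 q6 -1.68853481308649
shift tool [-0.0019 -0.0031  0.0047] turn -0.18545413429921653
[[ 0.0351  0.0386  0.9986]
 [-0.0107  0.9992 -0.0382]
 [-0.9993 -0.0093  0.0355]] [ 0.1031 -0.5325  0.0657]
```

View pics/t12.png

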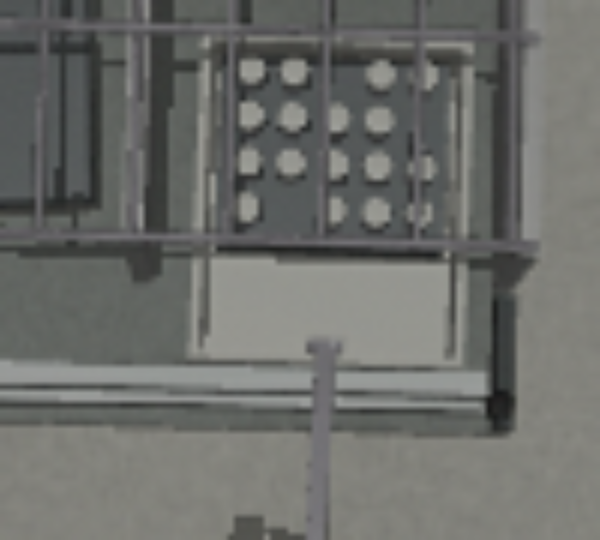

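Call:
play_rows:
  moves:
    - [[0, 0, -0.0008, 0, -1], [0, 0, -0.0008, 0, -1], [0, 0, -0.0008, 0, -1], [0, 0, -0.0008, 0, -1], [0, 0, -0.0008, 0, -1], [0, 0, -0.0008, 0, -1], [0, 0, -0.0008, 0, -1], [0, 0, -0.0008, 0, -1], [0, 0, -0.0008, 0, -1], [0, 0, -0.0008, 0, -1]]

```text
time: 21.9
tool_pos: [0.4424, 0.003, 0.0632]
tool_rot: [-0.222, 1.525, -0.259]
contact_force: [8.9, -0.4, -7.2]
opening: 0.0195
```

```bash
python3 -c "
from h import *
np.set_printoptions(precision=4,suppress=True)
plan([.45,-.0,.066],-.035);o=robot.observe();print(Ro.from_euler('xyz',o['tool_rot']).as_matrix().round(4),o['torque'])
im=robot.read_camera('top');cv2.imwrite('pics/t13.png',cv2.resize(im[135:225,230:330,::-1],None,fx=6,fy=6))
im=robot.read_camera('scene');cv2.imwrite('pics/s13.png',cv2.resize(im[170:310,180:370,::-1],None,fx=4,fy=4,interpolation=2))
"
```

```text
t 21.9 pos [0.4424 0.003  0.0632] zyaw -2.102426451251144 F [ 8.8923 -0.4481 -7.1833] open 0.01954179791262181 q6 -1.6925294039975392
shift tool [-0.0024 -0.0027  0.0078] turn -0.09707416829326394
[[ 0.0442  0.0371  0.9983]
 [-0.0117  0.9993 -0.0366]
 [-0.999  -0.0101  0.0446]] [ 0.1167 -0.687   0.0656]
```

View pics/t13.png

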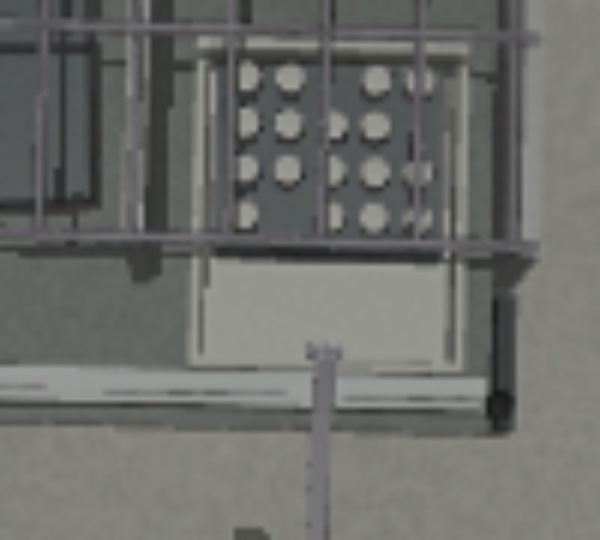

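View pics/s13.png

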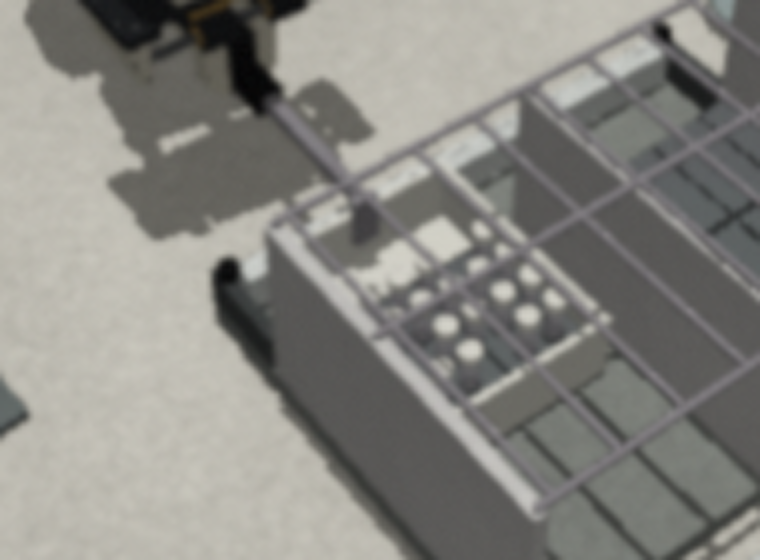

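Call:
play_rows:
  moves:
    - [[0.0005, 0, -0.0007, 0, -1], [0.0005, 0, -0.0007, 0, -1], [0.0003, 0, -0.0008, 0, -1], [0.0003, 0, -0.0008, 0, -1], [0.0003, 0, -0.0008, 0, -1], [0.0003, 0, -0.0008, 0, -1], [0.0003, 0, -0.0008, 0, -1], [0.0003, 0, -0.0008, 0, -1], [0.0003, 0, -0.0008, 0, -1], [0.0003, 0, -0.0008, 0, -1]]

```text
time: 23.0
tool_pos: [0.4424, 0.0025, 0.0604]
tool_rot: [-0.189, 1.51, -0.224]
contact_force: [7.3, -1.0, -4.9]
opening: 0.0195
```

```bash
python3 -c "
from h import *
np.set_printoptions(precision=4,suppress=True)
plan([.45,-.0,.066],-.035);o=robot.observe();print(Ro.from_euler('xyz',o['tool_rot']).as_matrix().round(4),o['torque'])
im=robot.read_camera('top');cv2.imwrite('pics/t14.png',cv2.resize(im[135:225,230:330,::-1],None,fx=6,fy=6))
"
```

```text
t 23.0 pos [0.4424 0.0025 0.0604] zyaw -1.9777979885166341 F [ 7.2611 -1.0135 -4.9382] open 0.019464040401182135 q6 -1.6969783412552275
shift tool [-0.0051 -0.0023  0.008 ] turn 0.027554294441244607
[[ 0.0594  0.0352  0.9976]
 [-0.0135  0.9993 -0.0345]
 [-0.9981 -0.0115  0.0599]] [ 0.149  -0.5998  0.112 ]
```

View pics/t14.png

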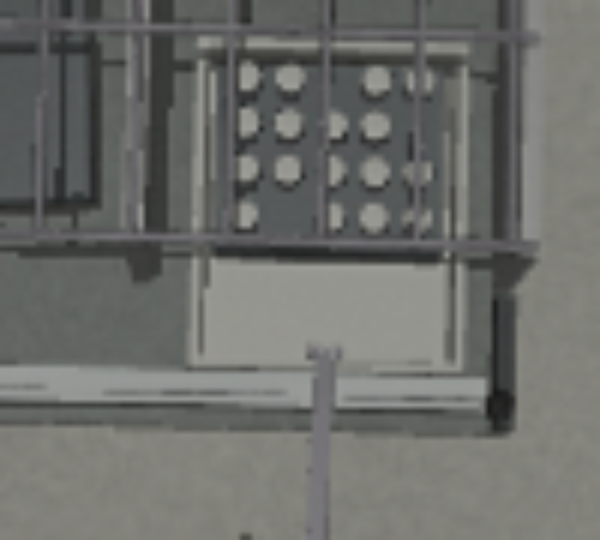

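```bash
python3 -c "
from h import *
a=cv2.imread('pics/top0.png').astype(float).mean(2)
n=robot.read_camera('top').astype(float).mean(2)
for c in (225,300):
  print(c);
  for r in range(185,212): print(r,a[r,c-6:c+6].mean().round(0),n[r,c-6:c+6].mean().round(0))
k=robot.get_calibration('top')
print(proj('top',[[.6,.1,.055],[.594,.1,.055]]))
"
```

```text
225
185 95.0 98.0
186 95.0 98.0
187 95.0 98.0
188 95.0 98.0
189 96.0 99.0
190 96.0 100.0
191 95.0 98.0
192 93.0 98.0
193 89.0 99.0
194 151.0 96.0
195 149.0 95.0
196 148.0 155.0
197 95.0 153.0
198 78.0 150.0
199 90.0 109.0
200 151.0 152.0
201 78.0 80.0
202 84.0 87.0
203 97.0 100.0
204 95.0 98.0
205 86.0 89.0
206 125.0 128.0
207 124.0 127.0
208 123.0 126.0
209 122.0 126.0
210 123.0 126.0
211 123.0 126.0
300
185 94.0 140.0
186 95.0 140.0
187 94.0 140.0
188 94.0 140.0
189 93.0 140.0
190 93.0 138.0
191 94.0 139.0
192 95.0 139.0
193 94.0 139.0
194 92.0 139.0
195 95.0 131.0
196 148.0 146.0
197 149.0 92.0
198 148.0 152.0
199 70.0 153.0
200 73.0 149.0
201 110.0 106.0
202 148.0 150.0
203 62.0 64.0
204 90.0 93.0
205 94.0 97.0
206 90.0 93.0
207 95.0 99.0
208 126.0 129.0
209 125.0 128.0
210 124.0 128.0
211 124.0 128.0
[[250.58973074 193.84557604]
 [250.55124442 195.77660549]]
```

```bash
cat >> h.py <<'E'
def rail(n,a=None):
    if a is None: a=cv2.imread('pics/top0.png')[:,:,::-1]
    a=a.astype(float).mean(2); n=n.astype(float).mean(2)
    def edge(im):
        cs=np.arange(198,258); rs=[]
        for c in cs:
            col=im[189:201,c]; g=np.diff(col); i=int(np.argmax(g[:9])); rs.append(189+i+1)
        return cs,np.array(rs)
    c,r0=edge(a);c,r1=edge(n)
    p0=np.polyfit(c,r0,1);p1=np.polyfit(c,r1,1)
    print('edge mid',np.polyval(p0,228),np.polyval(p1,228),'shift mm',(np.polyval(p1,228)-np.polyval(p0,228))/.322,'slopes',p0[0],p1[0],'mean diff',(r1-r0).mean()/.322)
E
python3 -c "
from h import *
rail(robot.read_camera('top'))
"
```

```text
edge mid 194.3802074650366 195.86276743539878 shift mm 4.604223510441581 slopes -0.006251736593498459 0.025534870797443272 mean diff 4.554865424430641
```

```bash
python3 -c "
from h import *
a=cv2.imread('pics/top0.png').astype(float).mean(2); n=robot.read_camera('top').astype(float).mean(2)
for im in (a,n):
  print([189+int(np.argmax(im[189:200,c]>125)) for c in range(195,316)])
"
```

```text
[193, 193, 193, 193, 193, 193, 193, 193, 193, 193, 193, 193, 193, 193, 193, 193, 194, 194, 194, 194, 194, 194, 194, 194, 194, 194, 194, 194, 194, 194, 194, 194, 194, 194, 194, 194, 194, 194, 194, 194, 194, 194, 194, 194, 194, 194, 194, 194, 194, 194, 194, 195, 194, 194, 194, 194, 195, 195, 195, 195, 195, 195, 195, 195, 195, 195, 195, 195, 195, 195, 195, 195, 195, 195, 195, 195, 195, 195, 195, 195, 195, 195, 195, 195, 195, 195, 195, 195, 195, 196, 196, 196, 196, 195, 196, 196, 196, 196, 196, 196, 196, 196, 196, 196, 196, 196, 196, 196, 196, 196, 196, 196, 196, 196, 196, 196, 189, 189, 189, 189, 189]
[195, 195, 195, 195, 195, 195, 195, 195, 195, 195, 195, 195, 195, 195, 195, 195, 195, 196, 196, 196, 196, 196, 196, 196, 196, 196, 196, 196, 196, 196, 196, 196, 196, 196, 196, 196, 196, 196, 196, 196, 196, 196, 196, 196, 196, 196, 196, 196, 196, 196, 196, 196, 196, 196, 196, 196, 196, 196, 197, 197, 197, 197, 197, 197, 197, 197, 190, 189, 194, 189, 189, 189, 189, 189, 189, 189, 189, 189, 189, 189, 189, 189, 189, 189, 189, 189, 189, 189, 189, 189, 189, 189, 189, 189, 189, 189, 189, 189, 189, 189, 189, 189, 189, 189, 189, 189, 189, 189, 189, 195, 196, 189, 198, 198, 198, 198, 189, 189, 189, 189, 189]
```

Call:
play_rows:
  moves:
    - [[0, 0, -0.0007, 0, -1], [0, 0, -0.0008, 0, -1], [0, 0, -0.0008, 0, -1], [0, 0, -0.0009, 0, -1], [0, 0, -0.001, 0, -1], [0, 0, -0.001, 0, -1], [0, 0, -0.001, 0, -1], [0, 0, -0.001, 0, -1], [0, 0, -0.001, 0, -1], [0, 0, -0.001, 0, -1]]

```text
time: 24.2
tool_pos: [0.4426, 0.0017, 0.0608]
tool_rot: [-0.169, 1.492, -0.202]
contact_force: [8.9, -0.9, -6.1]
opening: 0.02
```

```bash
cat >> h.py <<'E'
def edges(name):
    n=robot.read_camera('top');cv2.imwrite('pics/'+name,cv2.resize(n[135:225,230:330,::-1],None,fx=6,fy=6)); n=n.astype(float).mean(2)
    print([189+int(np.argmax(n[189:200,c]>125)) for c in range(195,262)])
E
python3 -c "
from h import *
np.set_printoptions(precision=4,suppress=True)
plan([.45,-.0,.066],-.035);o=robot.observe();print(Ro.from_euler('xyz',o['tool_rot']).as_matrix().round(4),o['torque'])
edges('t15.png')
"
```

```text
t 24.2 pos [0.4426 0.0017 0.0608] zyaw -1.8740280556188613 F [ 8.8756 -0.8878 -6.1073] open 0.020034381104702483 q6 -1.701867894025229
shift tool [-0.0046 -0.0015  0.0078] turn 0.13132422733902416
[[ 0.0772  0.0337  0.9964]
 [-0.0158  0.9993 -0.0326]
 [-0.9969 -0.0133  0.0777]] [ 0.1247 -0.6559  0.1196]
[195, 195, 195, 195, 195, 195, 195, 195, 195, 195, 195, 195, 195, 195, 195, 195, 195, 196, 196, 196, 196, 196, 196, 196, 196, 196, 196, 196, 196, 196, 196, 196, 196, 196, 196, 196, 196, 196, 196, 196, 196, 196, 196, 196, 196, 196, 196, 196, 196, 196, 196, 196, 196, 196, 196, 196, 196, 196, 197, 197, 197, 197, 197, 197, 197, 197, 190]
```

View pics/t15.png

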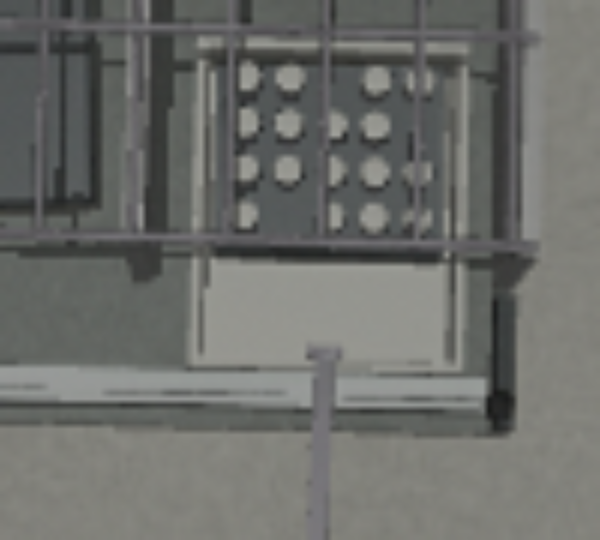

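Call:
play_rows:
  moves:
    - [[0, 0, 0, 0, -1], [0, 0, 0.0005, 0, -1], [0, 0, 0.001, 0, -1], [0, 0, 0.001, 0, -1], [0, 0, 0.001, 0, -1], [0, 0, 0.001, 0, -1], [0, 0, 0.0015, 0, -1], [0, 0, 0.002, 0, -1], [0, 0, 0.002, 0, -1], [0, 0, 0.002, 0, -1]]

```text
time: 25.25
tool_pos: [0.4508, 0.002, 0.0605]
tool_rot: [-0.178, 1.502, -0.211]
contact_force: [1.1, -0.7, -2.2]
opening: 0.0196
```

```bash
python3 -c "
from h import *
np.set_printoptions(precision=4,suppress=True)
plan([.45,-.0,.066],-.035);o=robot.observe();print(Ro.from_euler('xyz',o['tool_rot']).as_matrix().round(4),o['torque'])
edges('t16.png')
im=robot.read_camera('scene');cv2.imwrite('pics/s16.png',cv2.resize(im[170:310,180:370,::-1],None,fx=4,fy=4,interpolation=2))
"
```

```text
t 25.25 pos [0.4508 0.002  0.0605] zyaw -1.8575953882028748 F [ 1.1297 -0.6853 -2.2232] open 0.01958254012411287 q6 -1.6975437727135132
shift tool [-0.0055 -0.0021 -0.0003] turn 0.14775689475500225
[[ 0.0674  0.0332  0.9972]
 [-0.0144  0.9994 -0.0323]
 [-0.9976 -0.0122  0.0679]] [0.0458 0.1264 0.0305]
[195, 195, 195, 195, 195, 195, 195, 195, 195, 195, 195, 195, 195, 195, 195, 195, 195, 195, 195, 195, 195, 195, 195, 195, 195, 195, 195, 195, 195, 195, 195, 196, 196, 196, 196, 196, 196, 196, 196, 196, 196, 196, 196, 196, 196, 196, 196, 196, 196, 196, 196, 196, 196, 196, 196, 196, 196, 196, 196, 196, 196, 196, 196, 196, 196, 196, 190]
```

View pics/t16.png

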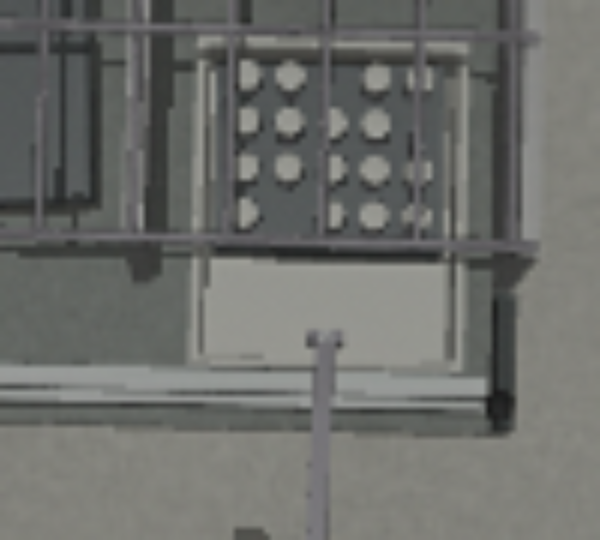

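View pics/s16.png

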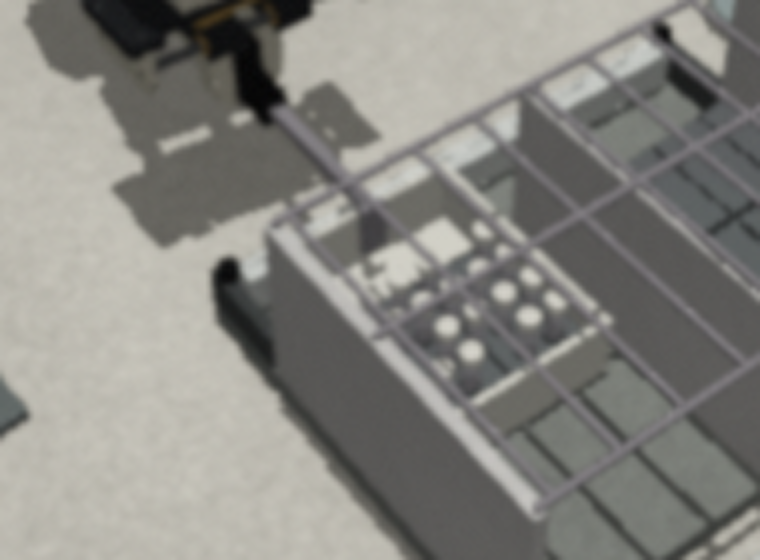

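Call:
play_rows:
  moves:
    - [[0, 0, 0.003, 0, -1], [0, 0, 0.002, 0, -1], [-0.006, 0, 0.0005, 0, -1], [-0.01, 0, 0.0005, 0, -1], [-0.01, 0, 0.0005, 0, -1], [-0.01, 0, 0.0005, 0, -1], [-0.006, 0, 0.0005, 0, -1], [-0.003, 0, 0, 0, -1], [0, 0, 0, 0, -1], [0, 0, 0, 0, -1]]

```text
time: 26.35
tool_pos: [0.456, 0.0024, 0.1114]
tool_rot: [-0.176, 1.499, -0.209]
contact_force: [0.0, -0.6, -1.8]
opening: 0.0196
```

```bash
python3 -c "
from h import *
np.set_printoptions(precision=4,suppress=True)
plan([.45,-.0,.066],-.035);o=robot.observe();print(Ro.from_euler('xyz',o['tool_rot']).as_matrix().round(4),o['torque'])
edges('t17.png')
im=robot.read_camera('scene');cv2.imwrite('pics/s17.png',cv2.resize(im[170:310,180:370,::-1],None,fx=4,fy=4,interpolation=2))
"
```

```text
t 26.35 pos [0.456  0.0024 0.1114] zyaw -1.8513792679378298 F [ 0.0431 -0.6463 -1.7538] open 0.01961410384093317 q6 -1.6955590453493259
shift tool [ 0.0449 -0.002  -0.0092] turn 0.1539730150200557
[[ 0.0702  0.0332  0.997 ]
 [-0.0149  0.9994 -0.0322]
 [-0.9974 -0.0126  0.0707]] [0.0982 0.1782 0.0027]
[195, 195, 195, 195, 195, 195, 195, 195, 195, 195, 195, 195, 195, 195, 195, 195, 195, 195, 195, 195, 195, 195, 195, 195, 195, 195, 195, 195, 195, 195, 195, 196, 196, 196, 196, 196, 196, 196, 196, 196, 196, 196, 196, 196, 196, 196, 196, 196, 196, 196, 196, 196, 196, 196, 196, 196, 196, 196, 196, 196, 196, 196, 196, 196, 196, 196, 190]
```

View pics/s17.png

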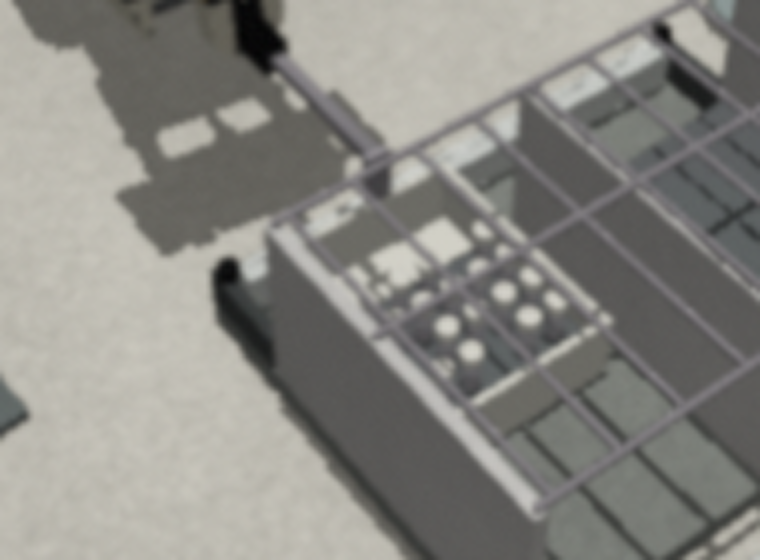

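Call:
play_rows:
  moves:
    - [[-0.005, 0, -0.015, 0, -1], [-0.005, 0, -0.025, 0, -1], [-0.005, -0.01, -0.02, 0, -1], [-0.005, -0.035, 0, 0, -1], [0, -0.035, 0, 0, -1], [0, -0.035, 0, 0, -1], [0, -0.035, 0, 0, -1], [0, -0.035, 0, 0, -1], [0, -0.035, 0, 0, -1], [0, -0.025, 0, 0, -1]]

```text
time: 27.45
tool_pos: [0.3822, -0.2455, 0.1268]
tool_rot: [-0.149, 1.506, -0.175]
contact_force: [0.5, -0.6, -1.7]
opening: 0.0197
```

Call:
play_rows:
  moves:
    - [[0, -0.015, 0, 0, -1], [0, 0, 0, -2.7, -1], [0, 0, 0, -2.7, -1], [0, 0, 0, 0, -1], [0, 0, 0, 0, -1], [0, 0, 0, 0, -1], [0, 0, 0, 0, -1], [0, 0, 0, 0, -1], [0, 0, 0, 0, -1], [0, 0, 0, 0, -1]]

```text
time: 28.45
tool_pos: [0.3809, -0.2622, 0.1249]
tool_rot: [-0.201, 1.51, -0.136]
contact_force: [0.0, -0.7, -0.8]
opening: 0.0195
```

```bash
python3 -c "
from h import *
np.set_printoptions(precision=4,suppress=True)
plan([.474,-.2835,.13],.0625);o=robot.observe();print(Ro.from_euler('xyz',o['tool_rot']).as_matrix().round(4),o['torque'])
im=robot.read_camera('scene');cv2.imwrite('pics/s18.png',cv2.resize(im[160:340,50:290,::-1],None,fx=3.2,fy=3.2))
im=robot.read_camera('top');cv2.imwrite('pics/t18.png',cv2.resize(im[150:300,300:450,::-1],None,fx=4,fy=4))
"
```

```text
t 28.45 pos [ 0.3809 -0.2622  0.1249] zyaw 3.7303003036357207 F [ 0.0088 -0.7362 -0.8438] open 0.019469795743872028 q6 -2.459686484468419
shift tool [ 0.0007 -0.0273  0.0916] turn 0.1493140840680786
[[ 0.0606 -0.0643  0.9961]
 [-0.0083  0.9979  0.0649]
 [-0.9981 -0.0122  0.0599]] [0.022  0.1279 0.0321]
```

View pics/s18.png

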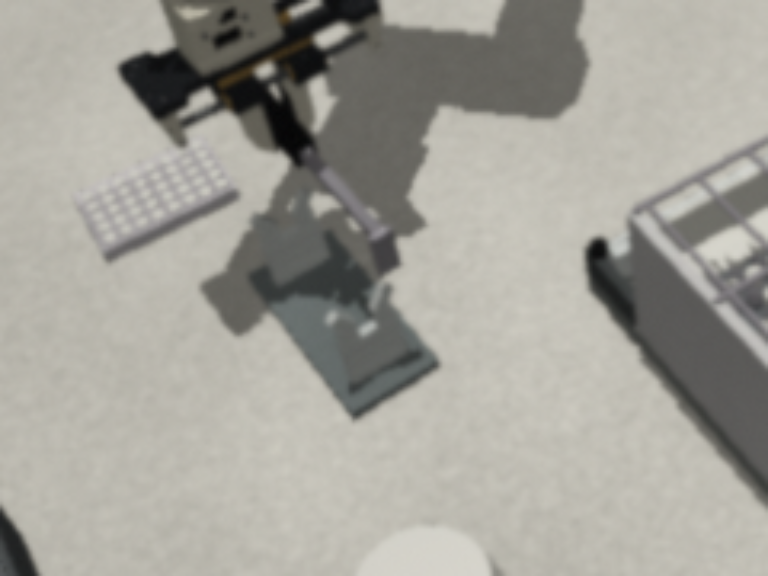

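View pics/t18.png

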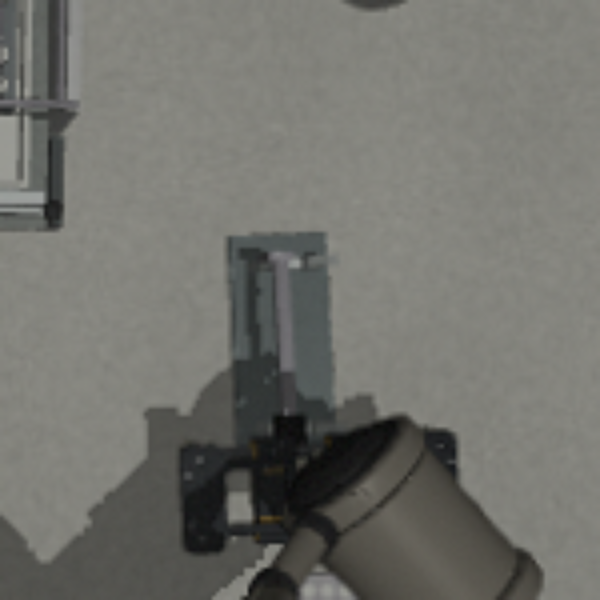

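Call:
play_rows:
  moves:
    - [[0, -0.012, 0, 0, -1], [0, -0.012, 0, 0, -1], [0, 0, 0.01, 0, -1], [0, 0, 0.02, 0, -1], [0, 0, 0.02, 0, -1], [0, 0, 0.02, 0, -1], [0, 0, 0.012, 0, -1], [0, 0, 0.006, 0, -1], [0, 0, 0, 0, -1], [0, 0, 0, 0, -1]]

```text
time: 29.55
tool_pos: [0.4763, -0.2855, 0.1299]
tool_rot: [-0.2, 1.509, -0.14]
contact_force: [-0.4, 0.5, -2.0]
opening: 0.0195
```

```bash
python3 -c "
from h import *
np.set_printoptions(precision=4,suppress=True)
plan([.474,-.2835,.10],.0625);o=robot.observe();R=Ro.from_euler('xyz',o['tool_rot']).as_matrix();print(R.round(4),o['torque'])
im=robot.read_camera('scene');cv2.imwrite('pics/s19.png',cv2.resize(im[160:340,50:290,::-1],None,fx=3.2,fy=3.2))
im=robot.read_camera('top');cv2.imwrite('pics/t19.png',cv2.resize(im[170:270,340:410,::-1],None,fx=6,fy=6,interpolation=2))
"
```

```text
t 29.55 pos [ 0.4763 -0.2855  0.1299] zyaw 3.4651010033431593 F [-0.4026  0.5484 -1.9896] open 0.019480188218514865 q6 -2.3479429061948385
shift tool [ 0.0297  0.0025 -0.004 ] turn -0.11588521622448211
[[ 0.0612 -0.0597  0.9963]
 [-0.0086  0.9981  0.0603]
 [-0.9981 -0.0123  0.0606]] [0.0471 0.1125 0.0248]
```

View pics/s19.png

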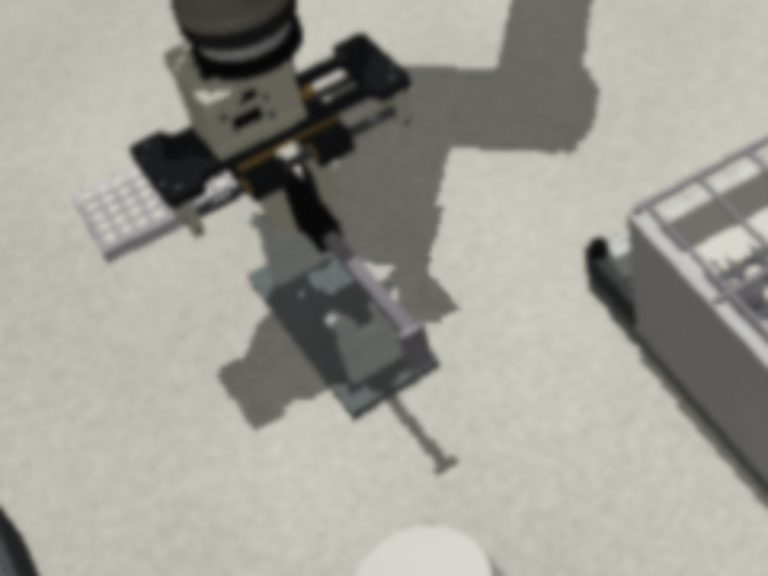

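View pics/t19.png

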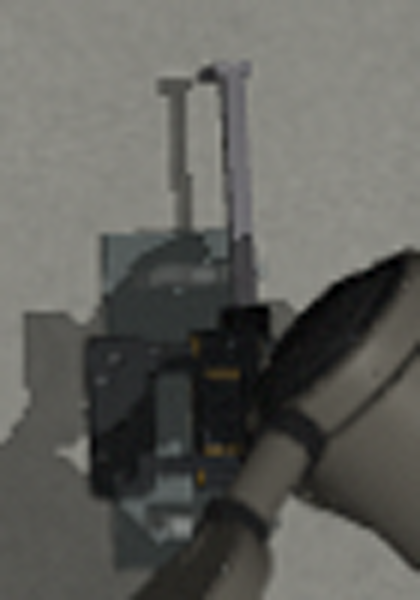

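Call:
play_rows:
  moves:
    - [[0, 0.001, -0.005, 0, -1], [0, 0, -0.001, 0, -1], [0, 0, 0, 0, -1], [0.01, 0, 0, 0, -1], [0.015, 0, 0, 0, -1], [0.01, 0, 0, 0, -1], [0.002, 0, 0, 0, -1], [0, 0, 0, 0, -1], [0, 0, 0, 0, -1], [0, 0, 0, 0, -1]]

```text
time: 30.65
tool_pos: [0.4704, -0.2857, 0.0906]
tool_rot: [-0.203, 1.509, -0.145]
contact_force: [0.9, 0.6, -1.7]
opening: 0.0195
```

```bash
python3 -c "
from h import *
np.set_printoptions(precision=4,suppress=True)
plan([.475,-.2845,.06],.0625);o=robot.observe();R=Ro.from_euler('xyz',o['tool_rot']).as_matrix();print(R.round(4),o['torque'])
im=robot.read_camera('scene');cv2.imwrite('pics/s20.png',cv2.resize(im[200:310,100:230,::-1],None,fx=5,fy=5,interpolation=2))
"
```

```text
t 30.65 pos [ 0.4704 -0.2857  0.0906] zyaw 3.3242094657438415 F [ 0.8705  0.5948 -1.6832] open 0.01947479682044852 q6 -2.3578410526376485
shift tool [0.0308 0.0013 0.0028] turn -0.2567767538238086
[[ 0.0611 -0.0572  0.9965]
 [-0.009   0.9983  0.0579]
 [-0.9981 -0.0125  0.0605]] [0.0721 0.1631 0.0042]
```

View pics/s20.png

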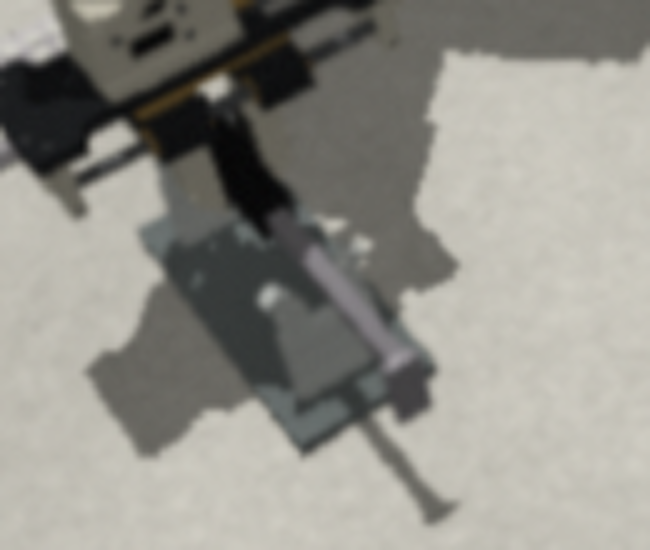

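Call:
play_rows:
  moves:
    - [[0, 0.0006, 0.001, -0.25, -1], [0, 0, 0, 0, -1], [0.005, 0, 0, 0, -1], [0.006, 0, 0, 0, -1], [0.006, 0, 0, 0, -1], [0.005, 0, 0, 0, -1], [0.003, 0, 0, 0, -1], [0.002, 0, 0, 0, -1], [0, 0, 0, 0, -1], [0, 0, 0, 0, -1]]

```text
time: 31.7
tool_pos: [0.4735, -0.2854, 0.0616]
tool_rot: [-0.214, 1.508, -0.152]
contact_force: [0.3, 0.1, -1.1]
opening: 0.0201
```

```bash
python3 -c "
from h import *
np.set_printoptions(precision=4,suppress=True)
plan([.475,-.2845,.047],.0625);o=robot.observe();R=Ro.from_euler('xyz',o['tool_rot']).as_matrix();print(R.round(4),o['torque'])
im=robot.read_camera('scene');cv2.imwrite('pics/s21.png',cv2.resize(im[200:310,100:230,::-1],None,fx=5,fy=5,interpolation=2))
"
```

```text
t 31.7 pos [ 0.4735 -0.2854  0.0616] zyaw 3.604061097806182 F [ 0.2894  0.1006 -1.0639] open 0.020054161754928298 q6 -2.3619485247759933
shift tool [0.0147 0.001  0.0007] turn 0.023074878238540115
[[ 0.0617 -0.062   0.9962]
 [-0.0094  0.998   0.0627]
 [-0.998  -0.0133  0.061 ]] [ 0.0357  0.0711 -0.0113]
```

View pics/s21.png

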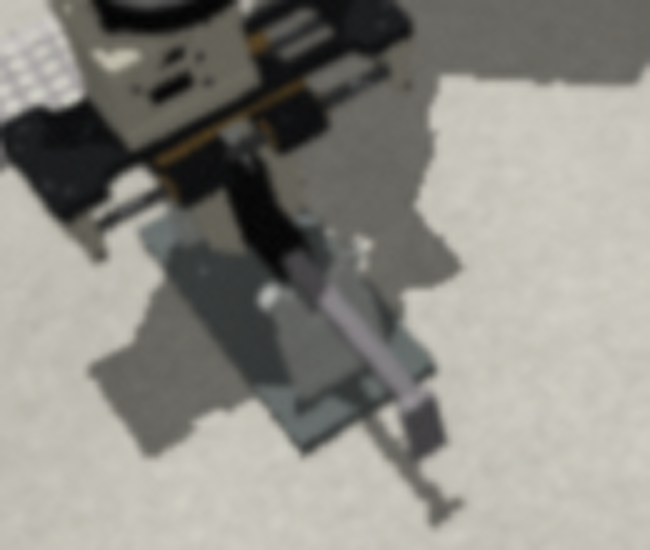

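Call:
play_rows:
  moves:
    - [[0.003, 0.0005, 0, 0, -1], [0.003, 0, 0, 0, -1], [0.003, 0, 0, 0, -1], [0.0015, 0, 0, 0, -1], [0.001, 0, 0, 0, -1], [0.001, 0, 0, 0, -1], [0.001, 0, 0, 0, -1], [0.001, 0, 0, 0, -1], [0.0007, 0, 0, 0, -1], [0.0007, 0, 0, 0, -1]]

```text
time: 32.75
tool_pos: [0.4747, -0.2854, 0.0475]
tool_rot: [-0.237, 1.507, -0.174]
contact_force: [-1.5, 1.9, 5.6]
opening: 0.02
```

```bash
python3 -c "
from h import *
np.set_printoptions(precision=4,suppress=True)
plan([.475,-.2845,.047],.0625);o=robot.observe();R=Ro.from_euler('xyz',o['tool_rot']).as_matrix();print(R.round(4),o['torque'])
"
```

```text
t 32.75 pos [ 0.4747 -0.2854  0.0475] zyaw 3.631846340220879 F [-1.4611  1.9023  5.6255] open 0.01997082296529287 q6 -2.3619679172394528
shift tool [0.0005 0.0008 0.0003] turn 0.05086012065323551
[[ 0.0628 -0.0624  0.9961]
 [-0.0111  0.9979  0.0632]
 [-0.998  -0.015   0.062 ]] [ 0.2551  0.854  -0.0616]
```

Call:
play_rows:
  moves:
    - [[0.0008, 0, 0, 0, -1], [0.0008, 0, 0, 0, -1], [0.0008, 0, 0, 0, -1], [0.0008, 0, 0, 0, -1], [0.0008, 0, 0, 0, -1], [0.0008, 0, 0, 0, -1], [0.0008, 0, 0, 0, -1], [0.0008, 0, 0, 0, -1], [0.0008, 0, 0, 0, -1], [0.0008, 0, 0, 0, -1]]

```text
time: 33.75
tool_pos: [0.4747, -0.2853, 0.0475]
tool_rot: [-0.271, 1.505, -0.207]
contact_force: [-1.6, 1.7, 6.0]
opening: 0.0197
```

```bash
python3 -c "
from h import *
np.set_printoptions(precision=4,suppress=True)
plan([.475,-.2845,.047],.0625);o=robot.observe();R=Ro.from_euler('xyz',o['tool_rot']).as_matrix();print(R.round(4),o['torque'])
im=robot.read_camera('scene');cv2.imwrite('pics/s22.png',cv2.resize(im[200:310,100:230,::-1],None,fx=5,fy=5,interpolation=2))
"
```

```text
t 33.75 pos [ 0.4747 -0.2853  0.0475] zyaw 3.685071847506523 F [-1.6236  1.7213  6.0292] open 0.01972033106582327 q6 -2.361104626265709
shift tool [0.0005 0.0008 0.0003] turn 0.1040856279388841
[[ 0.0639 -0.0632  0.996 ]
 [-0.0135  0.9978  0.0641]
 [-0.9979 -0.0175  0.0629]] [ 0.2337  0.8115 -0.0938]
```

View pics/s22.png

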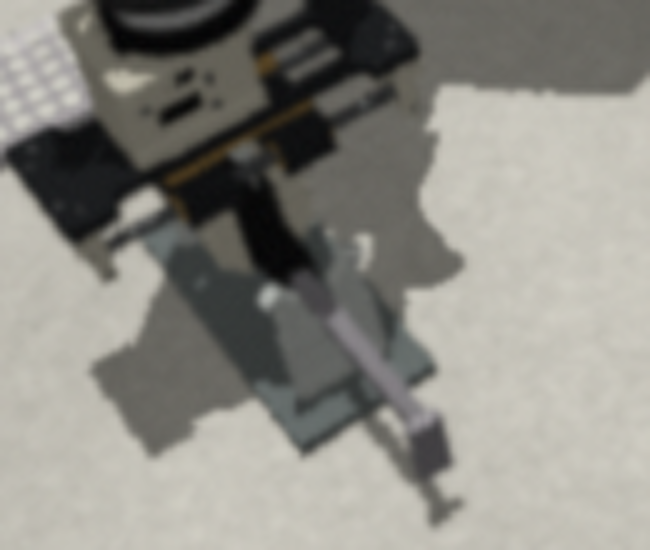

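Call:
play_rows:
  grip_force: 3
  moves:
    - [[0, 0, 0, 0, -1], [0, 0, 0, 0, -1], [0, 0, 0, 0, -1], [0, 0, 0, 0, -0.5], [0, 0, 0, 0, -0.4], [0, 0, 0, 0, -0.3], [0, 0, 0, 0, 0], [0, 0, 0, 0, 0.1], [0, 0, 0, 0, 0.1], [0, 0, 0, 0, 0.1]]

```text
time: 34.8
tool_pos: [0.4755, -0.2859, 0.048]
tool_rot: [-0.286, 1.503, -0.222]
contact_force: [-0.8, 1.3, -0.5]
opening: 0.0499
```

```bash
python3 -c "
from h import *
np.set_printoptions(precision=4,suppress=True)
plan([.475,-.2845,.047],.0625);o=robot.observe();R=Ro.from_euler('xyz',o['tool_rot']).as_matrix();print(R.round(4),o['torque'])
im=robot.read_camera('scene');cv2.imwrite('pics/s23.png',cv2.resize(im[200:310,100:230,::-1],None,fx=5,fy=5,interpolation=2))
"
```

```text
t 34.8 pos [ 0.4755 -0.2859  0.048 ] zyaw 3.6773823400823704 F [-0.7746  1.2536 -0.5482] open 0.049864999712241904 q6 -2.3611245392304587
shift tool [ 0.0009  0.0015 -0.0004] turn 0.09639612051472064
[[ 0.0658 -0.0629  0.9958]
 [-0.0149  0.9978  0.064 ]
 [-0.9977 -0.019   0.0647]] [0.0892 0.0236 0.0004]
```

View pics/s23.png

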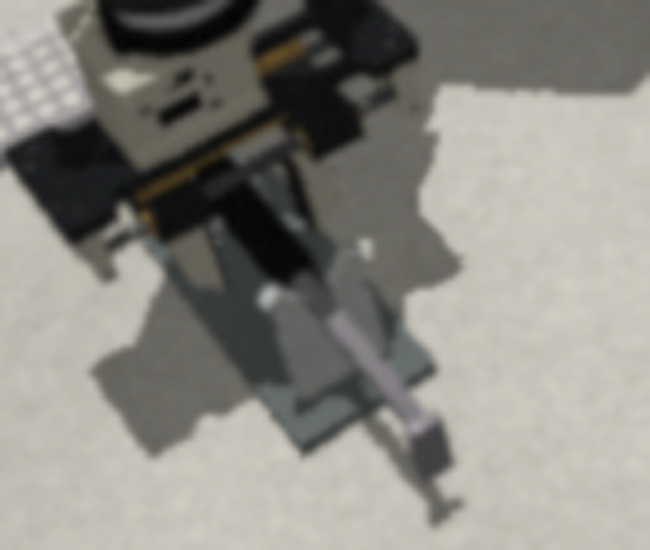

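Released; retreat upward.

Call:
play_rows:
  moves:
    - [[-0.006, 0, 0, 0, 0.1], [-0.01, 0, 0.0005, 0, 0.1], [-0.015, 0, 0.001, 0, 0.1], [-0.02, 0, 0.001, 0, 0.1], [-0.03, 0, 0.001, 0, 0.1], [-0.03, 0, 0.001, 0, 0.1], [-0.02, 0, -0.01, 0, 0.1], [0, 0, -0.03, 0, 0.1], [0, 0, -0.03, 0, 0.1], [0, 0, 0, 0, 0.1]]

```text
time: 35.85
tool_pos: [0.4004, -0.2883, 0.1875]
tool_rot: [-0.346, 1.497, -0.28]
contact_force: [-0.1, -0.1, 0.1]
opening: 0.0504
```

Call:
play_rows:
  moves:
    - [[0, -0.02, 0, 0, 0.1], [0, -0.03, 0, 0, 0.1], [0, -0.03, 0, 0, 0.1], [0, -0.03, 0, 0, 0.1], [0, -0.03, 0, 0, 0.1], [0, -0.01, 0, 0, 0.1], [0, 0, 0, 0, 0.1], [0, 0, 0, 0, 0.1], [0, 0, 0, 0, 0.1], [0, 0, 0, 0, 0.1]]

```text
time: 36.85
tool_pos: [0.4136, -0.4398, 0.1979]
tool_rot: [-0.363, 1.491, -0.296]
contact_force: [-0.6, -0.2, 0.5]
opening: 0.0506
```

```bash
python3 -c "
from h import *
np.set_printoptions(precision=4,suppress=True)
plan([.475,-.2845,.047],.0625)
edges('t24.png')
im=robot.read_camera('scene');cv2.imwrite('pics/s24.png',im[:,:,::-1]);cv2.imwrite('pics/s24b.png',cv2.resize(im[200:310,100:230,::-1],None,fx=5,fy=5,interpolation=2))
im=robot.read_camera('top');cv2.imwrite('pics/t24f.png',im[:,:,::-1]);cv2.imwrite('pics/t24b.png',cv2.resize(im[175:275,340:410,::-1],None,fx=6,fy=6,interpolation=2))
"
```

```text
t 36.85 pos [ 0.4136 -0.4398  0.1979] zyaw 3.9361183093859142 F [-0.6261 -0.1521  0.4747] open 0.050575426211924825 q6 -2.625943943419581
shift tool [0.1515 0.1551 0.0604] turn 0.35513208981826994
[195, 195, 195, 195, 195, 195, 195, 195, 195, 195, 195, 195, 195, 195, 195, 195, 195, 195, 195, 195, 195, 195, 195, 195, 195, 195, 195, 195, 195, 195, 195, 196, 196, 196, 196, 196, 196, 196, 196, 196, 196, 196, 196, 196, 196, 196, 196, 196, 196, 196, 196, 196, 196, 196, 196, 196, 196, 196, 196, 196, 196, 196, 196, 196, 196, 196, 190]
```

View pics/s24.png

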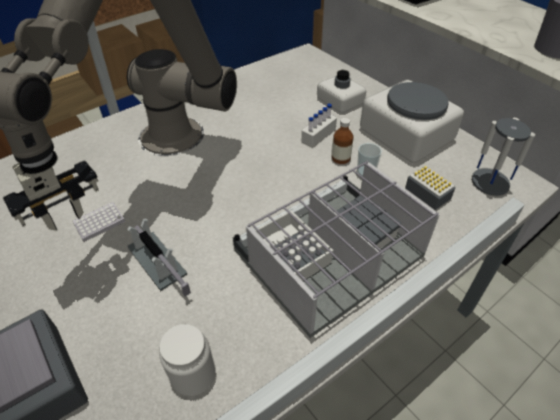

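View pics/s24b.png

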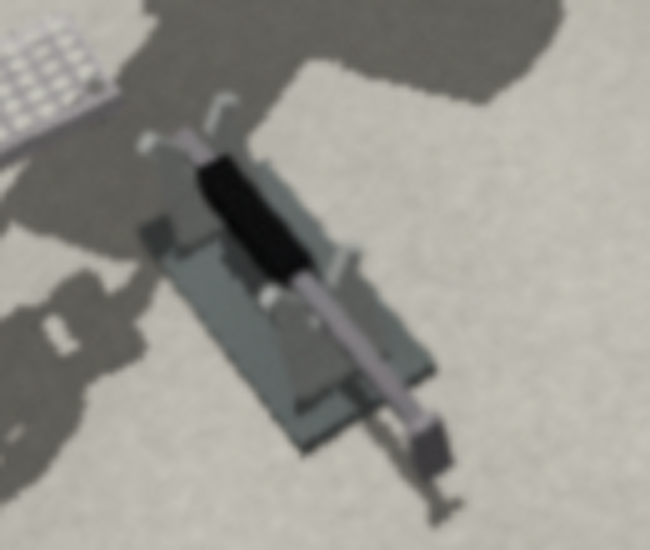

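View pics/t24b.png

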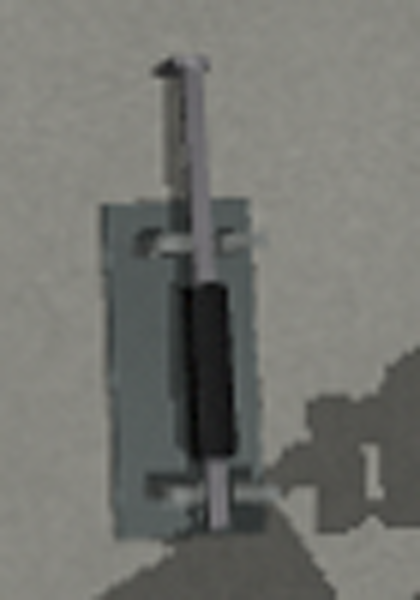

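View pics/t24.png

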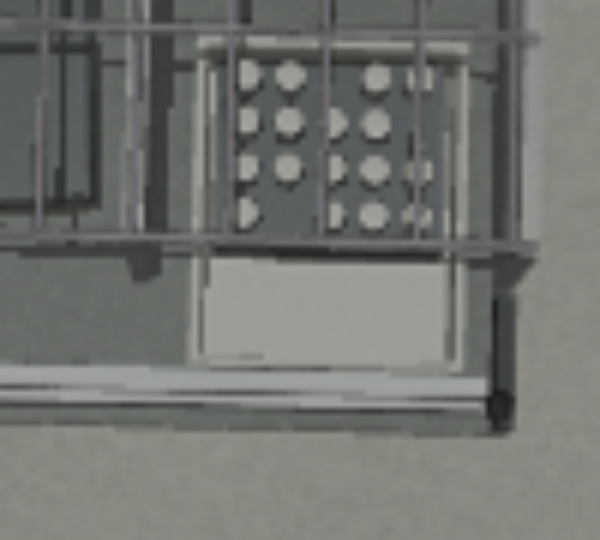

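```bash
python3 -c "
from h import *
a=cv2.imread('pics/top0.png').astype(int);b=cv2.imread('pics/t24f.png').astype(int)
print('box region diff',abs(a-b)[95:178,195:252].mean(),'cradle/hook',abs(a-b)[180:225,355:390].mean())
print(robot.hand_in(), robot.observe()['time'])
"
```

```text
box region diff 7.546114281688157 cradle/hook 9.507089947089947
the job is handed in; nothing more can be done
the job is handed in; nothing more can be done
```

I hooked the tray's front lip, dragged it forward against the spring fence, pressed the fence in, put the hook back in its cradle and handed the job in. `hand_in()` gave no verdict. The last clock reading was about 37 s, of the 72 s allowed.

**Fence fully in:** In the top picture, before and while pulling, the fence bar moved about 6.0 mm (roughly ±0.25 mm). It did not move further under a second pull.

**Force:** The largest pull I read was 8.9 N forward with up to about 5.6 N of lift, roughly 10.5 N in all, against the 18 N limit. I read forces only about once a second, so short peaks between readings are not recorded.

**Tray:** When I let go, the fence pushed the tray back about 1 mm. The tray stayed square against it, and the fence edge did not move in the pictures taken after that.

**Hook:** It lies level in both cradle slots, and its picture matches the first one.

**Neighbours:** By eye, the lidded box and the other things stand where they were. A pixel comparison of the box region gave a mean difference of 7.5 grey levels. I put that down to brightness and the moved shadows, but did not check it further.

**What did not go cleanly:**
- The gripper tilted by up to about 4.5° under load. The hook touched the cradle rear end first, and pressing down did not level it, so its front dropped the last few millimetres when I opened the fingers.
- Both hard pulls ended at the same 8.9 N. That the fence was fully in therefore rests mainly on the measured movement and on the tool no longer moving, not on a sudden rise in force.

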